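# Set up the two-step counter display

## Task

Put the counter display together: first lay the darker brown board across the two lower steps of the stand and the pale board across the two upper steps, each pushed back against its stops. Then stand one price rail along the front edge of each board, flush against it with the tickets facing the front. Finally set out the goods clear of the edges: every ribbon spool lying flat on the lower board, every cream carton upright and square on the upper board.

Things in the scene. Friction and masses are not known exactly. Their poses are not given: they have to be found in the camera images.
- stand: Fixed dark wooden stand: two stepped cheeks, 188 mm open between them (inner faces y = +-94 mm). Origin: centre of its footprint on the counter; x front to back, y across. Low brass tie rods join the cheeks (tops 24 mm high in front, 64 mm at the back). At each step's outer end (y = +-124 mm) a wall rises 8 mm: a 240 mm board or rail drops in with 4 mm to spare at either end.
- lower_place (a point): On the stand, axes as the stand's: the brown board's origin when pushed back against its stops, 50 mm above the counter. The lower steps reach from 59 mm in front of it to 31 mm behind it, where they end at the upright faces of the upper steps. Between the cheeks an upright riser panel stands 26 mm behind the board's back edge, its top 85 mm above the counter.
- upper_place (a point): The same for the pale board: 95 mm above the counter, 90 mm behind lower_place. The upper steps reach from 59 mm in front of this point to 31 mm behind it, where they end at stops that rise 16 mm above them.
- walnut_board: Darker brown wooden board, 62 (x) x 240 (y) x 12 mm (z), 0.16 kg, lies flat; origin at the centre of its underside. It belongs on the lower steps; its top is then at z = 62 mm.
- maple_board: Pale wooden board, 62 (x) x 240 (y) x 12 mm (z), 0.16 kg, lies flat; origin at the centre of its underside. It belongs on the upper steps; its top is then at z = 107 mm.
- rail_a: Price rail: dark wooden lath 14 (x) x 240 (y) x 26 mm (z), 0.1 kg, on its 14 mm edge; a brass-edged strip with red tickets on its -x face; origin at the centre of its underside. It stands on the steps in front of a board (28 mm of step are left there) and rises 14 mm above the board's top. Flush, its origin is 38 mm in front of the board's.
- rail_b: A second price rail, the same as rail_a; either may go to either board.
- plum_spool: Spool of plum ribbon lying flat, two flanges 54 mm across, 20 mm high overall, 50 g; origin at the centre of its underside. For the lower board. May be absent (None from the start).
- teal_spool: Spool of teal ribbon lying flat, two flanges 56 mm across, 20 mm high overall, 50 g; origin at the centre of its underside. For the lower board. May be absent (None from the start).
- cream_carton_a: Small cream carton, 41 (x) x 50 (y) x 82 mm (z), 0.12 kg, upright, front face to its -x side; origin at the centre of its underside. For the upper board. May be absent (None from the start).
- cream_carton_b: Small cream carton, 41 (x) x 50 (y) x 82 mm (z), 0.12 kg, upright, front face to its -x side; origin at the centre of its underside. For the upper board. May be absent (None from the start).
- service_bell: Bystander, fixed: round counter bell, 86 mm across, 63 mm high, origin under its centre.
- card_holder: Bystander: small brown card holder, 40 x 100 x 68 mm, origin under its centre; leave it alone.
- policy_sign: Bystander: acrylic notice stand, 59 x 122 x 155 mm, origin under its centre; leave it alone.
- praline_tray: Bystander: wooden tray of wrapped pralines, 137 x 200 x 68 mm, origin under its centre; leave it alone.

How it is judged:
By the outcome, as a careful person would: the job done as asked, in the order asked, and still so for the second after the job is handed in, with the robot touching nothing.
Of plum_spool, teal_spool, cream_carton_a, cream_carton_b only 2 to 4 are there at a start; the rules pass over those that are not, and their reading is None.
At some moment in a run one of plum_spool, teal_spool may be knocked a few centimetres aside while the robot is not near it.
It also fails if it takes over 210 s, if anything falls off the work surface, if the arm or the gripper's body presses on something with over 40 N, if the wrist force passes 120 N, or if a joint passes its speed limit or range.

## Robot

A 7-joint arm with a two-finger parallel gripper is mounted at the origin on a cart in front of the work surface, level with it; the furniture and walls round the work are solid. World frame = base frame: x ahead of the robot, y to its left, z up, the work surface at z = 0. Lengths are in m, angles in rad, forces in N, time in s.
With the tool pointing down it reaches from about 0.4 to 0.875 m from the base axis. Payload 19.3 kg.
Tool frame: the origin (TCP) lies midway between the tips of the shut fingers; the grasp point (between the pads) lies 19 mm behind it; z points along the fingers, y is the direction in which the jaws open and shut (so a half turn about z gives the same grasp; the last joint's range is limited). The gripper opens to 85 mm and grips with 20 to 120 N. Pads are 22 mm wide; open, the fingers measure 114 mm over their backs; the gripper's body (76 mm by 85 mm) begins 54 mm behind the grasp point. The pads swing forward as they close: fully open they stand 13 mm farther back than shut.
Start: joints at [1.227, 0.521, -0.036, 1.599, 0.021, 1.021, -0.113], TCP at [0.169, -0.602, 0.231] pointing down, gripper open.
Joint ranges: [-2.91, 2.91], [-0.3, 2.13], [-1.5, 1.42], [0.17, 2.43], [-1.26, 4.41], [0.16, 1.93], [-2.52, 2.52]. Speed limits (rad/s): [1.89, 1.89, 2.39, 2.39, 3.01, 3.01, 3.01].

## Interface

Orientations are given as [roll, pitch, yaw] about the fixed x, y, z axes, in that order (R = Rz(yaw) Ry(pitch) Rx(roll)).
In Python, from workcell import telemetry, cams, workorder gives the robot as it stands. The module is installed in compiled form; this text tells all that it offers.
- The arm moves only by the tool apply_moves, never from a script. Its argument "steps" is a list of rows, each a list of 4 numbers: the shift along the tool's x, y, z in cm, then the turn about the tool's z in rad. A call has exactly 10 rows; each row is the pose to reach, as a shift and turn from the pose commanded when the call began, along the tool's axes at that moment; what a row does not reach only later rows make up. A row lasts 1/12 s, in which the tool goes at most 41.7 mm and 7.16 degrees, less where a joint would pass 70% of its speed; a pose out of reach is approached as far as the arm can. A call with a gripper value outside its range is refused whole. "claw" is the closure, from 0 (fully open) to 1 (shut), set as the call begins (left out, the last holds). The fingers move at their own pace and stop on an object; "force" is the grip in N (left out, the last holds). Time passes only in rows, so rows that repeat a pose let the fingers close, or fill a call up. It gives the time, the measured TCP pose, the force and the opening at its end, in the units of the state.
- telemetry.observe(): the state, without advancing time (a new reading comes with each control period).
- cams.grab_frame(name): name is "scene" or "side" or "wrist"; returns a dict with "color" (384x512x3 uint8, red, green, blue), "mtx" (3x3 intrinsics, pixels), "eye" and "orientation" of the camera in the world; the wrist camera has in their place "T_tool_cam" (4x4, takes a point from camera to tool coordinates, whose origin is the TCP and whose axes are the flange's). Camera axes: x right, y down, z forward; pixel columns grow to the right and rows downward; lengths in m; the calibration is good to about 2 mm. A picture is of the moment at which its call begins: read the wrist's pose just before it. There is no depth.
- workorder.job_done(): hands the job in, once; it reports no verdict.
Trained networks look in the newest picture that a camera, given by its name, has taken for a name from the list of things; names that differ only in an ending like _2 or _b are one class to them, and where a whole thing is asked for, a point or a joint stands for the part that bears it (a point fixed in the world has none). Each returns a list of dicts, best first, with "score" (0 to 1); they miss things now and then, are a little off and sometimes report something else, mostly with a low value. They report only what shows in the picture. A call takes as long as a camera call.
- cams.find_in(camera, name): "box" ([left, top, width, height] in pixels, round what is visible of it).
- cams.pinpoint(camera, name): "uv" ([column, row] in pixels: a listed point, or the origin of a listed thing).
The state is a dict: "clock": time; "qpos": joint angles; "qd": joint speeds; "joint_efforts": joint torques, N m; "position": TCP position; "tool_rot": TCP orientation; "force": force on the tool from outside, world axes, zero at the start; "moment": the same for the moment, N m; "grip_width": finger opening in m.
Only numpy, scipy, OpenCV 4.12 (cv2) and the standard library are available. Lean on these libraries where they do the work, as an engineer would, in place of code of your own. Each camera call takes 0.05 s, during which the arm holds its last target. There are 200 camera calls.

## Working session

There is one attempt and no reset: what is moved stays moved. The work goes in short steps, Python scripts to look and compute and a tool call to move; the robot and the scene stay as the last step left them, time stands still between calls to the robot, and variables do not carry over. Pictures are saved under pics/ and viewed, about 12 in all and at most 16, crops included, and the job is handed in when it is done.

Besides the shell and the picture viewer there is one more tool, called after "Request:" as name(argument=value, ...), one argument or row to a line, values as JSON. apply_moves: Moves the arm, as the interface text tells. Its arguments: {"type":"object","properties":{"steps":{"type":"array"},"claw":{"type":"number"},"force":{"type":"number"}},"required":["steps"]}

```bash
mkdir -p pics; cat > h.py <<'E'
import numpy as np, cv2
from scipy.spatial.transform import Rotation as R
from workcell import telemetry, cams, workorder
def grab(n):
    s=telemetry.observe(); f=cams.grab_frame(n)
    if n=="wrist":
        T=np.eye(4); T[:3,:3]=rot(s["tool_rot"]); T[:3,3]=s["position"]
        f["T"]=T@np.array(f["T_tool_cam"])
    else:
        T=np.eye(4); o=np.array(f["orientation"]); T[:3,:3]=o if o.shape==(3,3) else rot(o); T[:3,3]=f["eye"]; f["T"]=T
    return f
def rot(o):
    o=np.array(o)
    if o.shape==(3,3): return o
    return (R.from_quat(o) if o.size==4 else R.from_euler("xyz",o)).as_matrix()
def hit(f,uv,z):
    d=f["T"][:3,:3]@np.linalg.solve(f["mtx"],[uv[0],uv[1],1]); e=f["T"][:3,3]
    return e+d*(z-e[2])/d[2]
def proj(f,p):
    p=np.atleast_2d(p); c=(p-f["T"][:3,3])@f["T"][:3,:3]; q=c@np.array(f["mtx"]).T; return q[:,:2]/q[:,2:]
def save(f,n,crop=None,k=1):
    im=f["color"][...,::-1]
    if crop: im=im[crop[1]:crop[3],crop[0]:crop[2]]
    cv2.imwrite("pics/"+n,cv2.resize(im,None,fx=k,fy=k,interpolation=cv2.INTER_CUBIC))
E
python3 - <<'E'
from h import *
np.set_printoptions(precision=4,suppress=True)
print(telemetry.observe())
N="stand lower_place upper_place walnut_board maple_board rail_a plum_spool teal_spool cream_carton_a service_bell card_holder policy_sign praline_tray".split()
Z=dict(lower_place=.05,upper_place=.095)
for c in("scene","side"):
    f=grab(c); save(f,c+"0.png",k=1.5); print(c,f["T"],f["mtx"])
    for n in N:
        for r in cams.pinpoint(c,n)[:3]:
            print(n,round(r["score"],2),np.round(r["uv"]),hit(f,r["uv"],Z.get(n,0))[:2])
print(telemetry.observe()["clock"])
E
```

```text
{'clock': 0.0, 'qpos': array([ 1.2268,  0.522 , -0.0363,  1.6   ,  0.0212,  1.0211, -0.1128]), 'qd': array([-0.    , -0.0001, -0.0016, -0.0003,  0.0005, -0.0004,  0.0019]), 'joint_efforts': array([ -0.006 , -92.7155,   1.978 , -36.9958,   0.0178,   0.0081,
        -0.0001]), 'position': array([ 0.1689, -0.6014,  0.2307]), 'tool_rot': array([-3.1405,  0.0001,  0.2738]), 'force': array([ 0.2687,  0.0716, -0.9312]), 'moment': array([ 0.0056, -0.0301, -0.0211]), 'grip_width': 0.08563728051063037}
scene [[-0.5297 -0.6399  0.5567 -0.3385]
 [-0.8481  0.4109 -0.3346  0.4325]
 [-0.0146 -0.6494 -0.7603  1.2765]
 [ 0.      0.      0.      1.    ]] [[351.246    0.     260.1291]
 [  0.     351.246  189.3624]
 [  0.       0.       1.    ]]
lower_place 0.83 [240. 196.] [ 0.5738 -0.0088]
upper_place 0.69 [232. 183.] [ 0.6301 -0.0005]
walnut_board 0.72 [202. 261.] [0.401 0.275]
maple_board 0.63 [305. 203.] [ 0.416  -0.2589]
rail_a 0.68 [192. 245.] [0.4902 0.2777]
plum_spool 0.58 [246. 235.] [0.4113 0.06  ]
teal_spool 0.65 [296. 182.] [ 0.5414 -0.2981]
cream_carton_a 0.75 [266. 221.] [ 0.4262 -0.0544]
[... 649 characters left out ...]
0048]
upper_place 0.65 [274. 293.] [0.3828 0.3515]
walnut_board 0.82 [278. 292.] [0.3888 0.2735]
maple_board 0.64 [243. 207.] [ 0.5851 -0.0622]
maple_board 0.6 [298. 175.] [ 0.4269 -0.2891]
rail_a 0.84 [242. 286.] [0.4953 0.2772]
rail_a 0.57 [230. 282.] [0.535  0.2677]
plum_spool 0.5 [279. 236.] [0.4301 0.0514]
teal_spool 0.63 [275. 171.] [ 0.5185 -0.2925]
cream_carton_a 0.78 [287. 217.] [ 0.4219 -0.0435]
cream_carton_a 0.74 [304. 130.] [ 0.4571 -0.6064]
cream_carton_a 0.54 [279. 155.] [ 0.5256 -0.4034]
card_holder 0.85 [275. 138.] [ 0.5657 -0.5211]
policy_sign 0.82 [218. 343.] [0.5078 0.4711]
praline_tray 0.84 [307. 128.] [ 0.4484 -0.6326]
praline_tray 0.32 [284. 219.] [ 0.4314 -0.0327]
1.4
```

View pics/scene0.png

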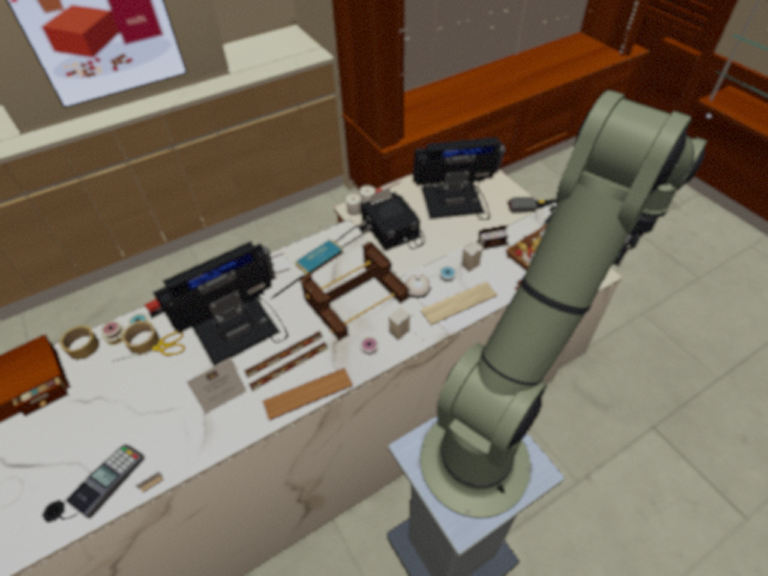

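View pics/side0.png

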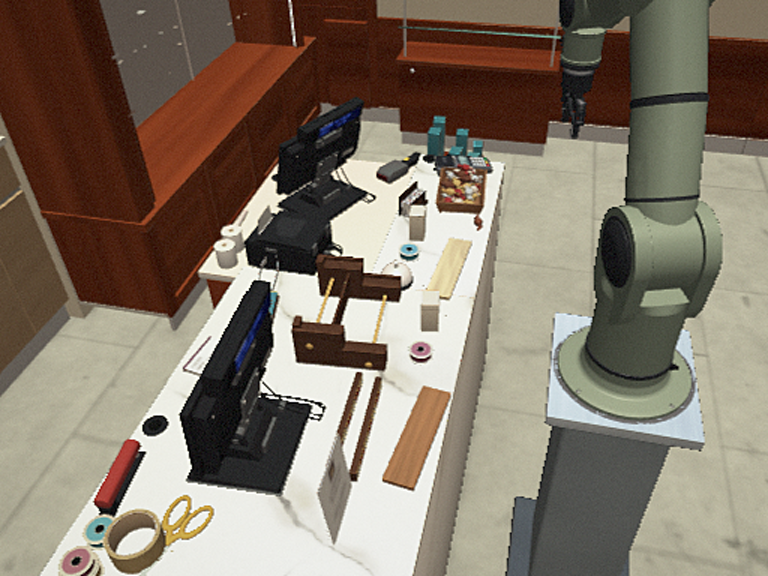

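The scene shows everything present: walnut board and the two rails on the left (scene ~305,390 and 285,360), maple on the right (460,300), and two spools and two cartons around the stand. I'll move the arm over the right side to look with the wrist camera.

Request:
apply_moves(
  steps=[
    [0, 0, -6, -0.125],
    [3, -2, -10, -0.25],
    [6, -5, -14, -0.375],
    [9, -8, -17, -0.5],
    [13, -11, -20, -0.62],
    [16, -13, -20, -0.75],
    [19, -16, -20, -0.87],
    [22, -18, -20, -1.0],
    [26, -20, -20, -1.12],
    [30, -22, -20, -1.24],
  ],
  claw=0,
)

```text
clock: 2.23
position: [0.3601, -0.3466, 0.43]
tool_rot: [3.141, 0.001, 1.519]
force: [1.2, -0.4, -0.3]
grip_width: 0.0853
```

```bash
cat >> h.py <<'E'
np.set_printoptions(precision=4,suppress=True)
def look(c,names,Z={},k=None):
    f=grab(c)
    for n in names:
        for r in cams.pinpoint(c,n)[:3]:
            if r["score"]>.3: print(n,round(r["score"],2),np.round(r["uv"]),hit(f,r["uv"],Z.get(n,0))[:2])
    return f
def go(x,y,z,yaw=None):
    s=telemetry.observe(); M=rot(s["tool_rot"]); cy=s["tool_rot"][2]
    print("shift cm",np.round(100*M.T@(np.array([x,y,z])-s["position"]),2),"turn",None if yaw is None else round(cy-yaw,3))
E
python3 - <<'E'
from h import *
s=telemetry.observe(); print(s["clock"],s["position"],s["tool_rot"],s["qpos"])
f=look("wrist",["maple_board","teal_spool","cream_carton_a","plum_spool","stand","lower_place","upper_place"],dict(lower_place=.05,upper_place=.095)); save(f,"w1.png",k=1.5); print(f["T"])
E
```

```text
2.2333 [ 0.3601 -0.3466  0.43  ] [3.1407 0.0015 1.5194] [ 0.9937  0.1796 -0.4128  1.6001  0.0739  1.3757  0.5212]
maple_board 0.84 [278. 109.] [ 0.4157 -0.2599]
cream_carton_a 0.91 [332. 170.] [ 0.5287 -0.391 ]
cream_carton_a 0.74 [292. 270.] [ 0.4396 -0.6267]
lower_place 0.38 [278. 111.] [ 0.4112 -0.2651]
[[ 0.9987 -0.049  -0.0131  0.3627]
 [-0.0507 -0.9629 -0.265  -0.2794]
 [ 0.0004  0.2653 -0.9642  0.5718]
 [ 0.      0.      0.      1.    ]]
```

View pics/w1.png

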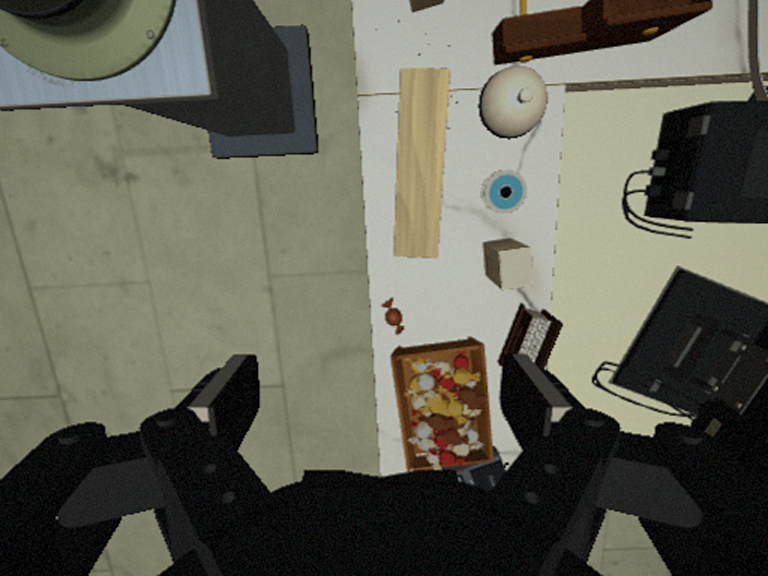

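The wrist view is about plan view (up = +y): maple board (425,160), bell (515,100), teal spool (505,190), carton (508,262). Next I look over the stand and walnut board.

Request:
apply_moves(
  steps=[
    [3, 1, 0, -0.05],
    [7, 3, 0, -0.05],
    [11, 4, 0, -0.05],
    [15, 5, 0, -0.05],
    [19, 6, 0, -0.05],
    [23, 7, 0, -0.05],
    [27, 8, 0, -0.05],
    [31, 8, 0, -0.05],
    [35, 8, 0, -0.05],
    [39, 8, 0, -0.05],
  ],
)

```text
clock: 3.47
position: [0.4614, 0.0376, 0.429]
tool_rot: [3.141, 0.0, 1.562]
force: [0.8, 0.4, -0.4]
grip_width: 0.0855
```

Request:
apply_moves(
  steps=[
    [4, 0, 0, 0],
    [8, 0, 0, 0],
    [12, 0, 0, 0],
    [15, 0, 0, 0],
    [17, 0, 0, 0],
    [19, 0, 0, 0],
    [20, 0, 0, 0],
    [20, 0, 0, 0],
    [20, 0, 0, 0],
    [20, 0, 0, 0],
  ],
)

```text
clock: 4.3
position: [0.4634, 0.2351, 0.4289]
tool_rot: [-3.142, 0.001, 1.562]
force: [-0.1, -0.6, -0.1]
grip_width: 0.0852
```

```bash
python3 - <<'E'
from h import *
s=telemetry.observe(); print(s["clock"],s["position"],s["tool_rot"],s["qpos"])
f=look("wrist",["walnut_board","rail_a","cream_carton_a","plum_spool","stand","lower_place","upper_place"],dict(lower_place=.05,upper_place=.095)); save(f,"w2.png",k=1.5); print(f["T"]); np.save("w2.npy",f["T"]); np.save("mtx.npy",f["mtx"])
E
```

```text
4.3 [0.4634 0.2351 0.4289] [-3.1416  0.0005  1.562 ] [ 0.0801  0.282  -0.8564  1.5405  0.2148  1.4174 -0.7984]
walnut_board 0.58 [216. 138.] [0.3865 0.2694]
rail_a 0.76 [264. 136.] [0.486 0.271]
rail_a 0.69 [285. 136.] [0.5293 0.2727]
cream_carton_a 0.84 [240. 273.] [ 0.428  -0.0485]
plum_spool 0.76 [237. 233.] [0.4242 0.0543]
stand 0.73 [310. 256.] [ 0.5935 -0.0035]
lower_place 0.82 [300. 267.] [ 0.563  -0.0037]
[[ 1.     -0.0077 -0.0027  0.4633]
 [-0.0081 -0.9644 -0.2644  0.3022]
 [-0.0006  0.2644 -0.9644  0.5707]
 [ 0.      0.      0.      1.    ]]
```

View pics/w2.png

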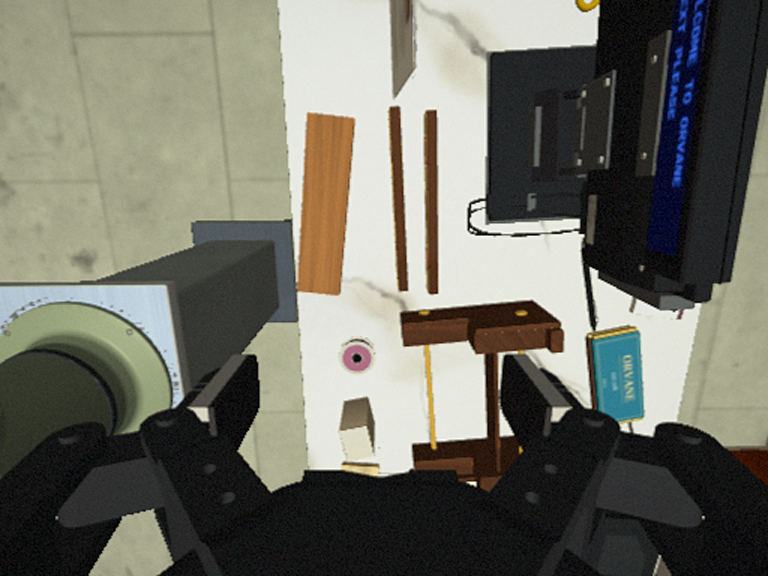

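Walnut board (327,205), rails (398,200) and (431,200), plum spool (357,355), carton (357,430), stand at (480,390). Now a better centred look at the stand, while extracting board and rail outlines from this image.

Request:
apply_moves(
  steps=[
    [-4, 0, 0, 0],
    [-8, 0, 0, 0],
    [-12, 1, 0, 0],
    [-16, 2, 0, 0],
    [-20, 3, 0, 0],
    [-23, 3, 0, 0],
    [-25, 3, 0, 0],
    [-26, 3, 0, 0],
    [-26, 3, 0, 0],
    [-26, 3, 0, 0],
  ],
)

```text
clock: 5.53
position: [0.4911, -0.0232, 0.429]
tool_rot: [3.141, -0.0, 1.564]
force: [-0.2, 1.0, 0.2]
grip_width: 0.0857
```

```bash
cat >> h.py <<'E'
def rects(f,mask,z,amin=60):
    n,l,st,_=cv2.connectedComponentsWithStats(mask.astype(np.uint8))
    for i in range(1,n):
        if st[i,4]<amin: continue
        v,u=np.nonzero(l==i); P=np.array([hit(f,(a,b),z)[:2] for a,b in zip(u,v)])
        (c,wh,a)=cv2.minAreaRect((P*1000).astype(np.float32)); print("rect",np.round(c,1),np.round(wh,1),round(a,1),"px",st[i,:4])
E
python3 - <<'E'
from h import *
im=cv2.imread("pics/w2.png"); im=cv2.resize(im,(512,384),interpolation=cv2.INTER_AREA)
g=dict(T=np.load("w2.npy"),mtx=np.load("mtx.npy"))
hsv=cv2.cvtColor(im,cv2.COLOR_BGR2HSV)
print(hsv[138,216],hsv[136,264],hsv[140,287])
m=(hsv[...,0]<18)&(hsv[...,1]>90); 
m[:,:190]=0; m[205:]=0; m[:,310:]=0
rects(g,m,.012)
rects(g,m,.026)
s=telemetry.observe(); print(s["clock"],s["position"],s["tool_rot"],s["qpos"])
f=look("wrist",["cream_carton_a","plum_spool","stand","lower_place","upper_place","maple_board"],dict(lower_place=.05,upper_place=.095)); save(f,"w3.png",k=1.5); np.save("w3.npy",f["T"])
E
```

```text
[ 15 163 178] [ 11 159  88] [ 12 161  90]
rect [487.9 273.2] [ 13.9 242.3] 3.0 px [260  71  12 123]
rect [387.1 266.6] [239.5  62.2] 82.8 px [197  75  39 122]
rect [532.5 268.2] [ 15.4 241.5] 2.1 px [283  74   9 122]
rect [487.3 273.9] [ 13.6 236.3] 3.0 px [260  71  12 123]
rect [389.  267.5] [233.5  60.6] 82.8 px [197  75  39 122]
rect [530.8 269. ] [ 15.  235.5] 2.1 px [283  74   9 122]
5.5333 [ 0.4911 -0.0232  0.429 ] [ 3.1415 -0.0003  1.5637] [ 0.5327  0.1996 -0.7255  1.608   0.134   1.3849 -0.2147]
cream_carton_a 0.88 [268. 303.] [ 0.5259 -0.3893]
cream_carton_a 0.85 [227. 169.] [ 0.4346 -0.0551]
plum_spool 0.78 [220. 116.] [0.424  0.0546]
stand 0.59 [306. 146.] [ 0.6021 -0.0061]
lower_place 0.68 [290. 149.] [ 0.5625 -0.0078]
lower_place 0.63 [222. 256.] [ 0.4235 -0.2338]
upper_place 0.58 [346. 145.] [0.6524 0.0021]
maple_board 0.76 [223. 253.] [ 0.4178 -0.2529]
```

View pics/w3.png

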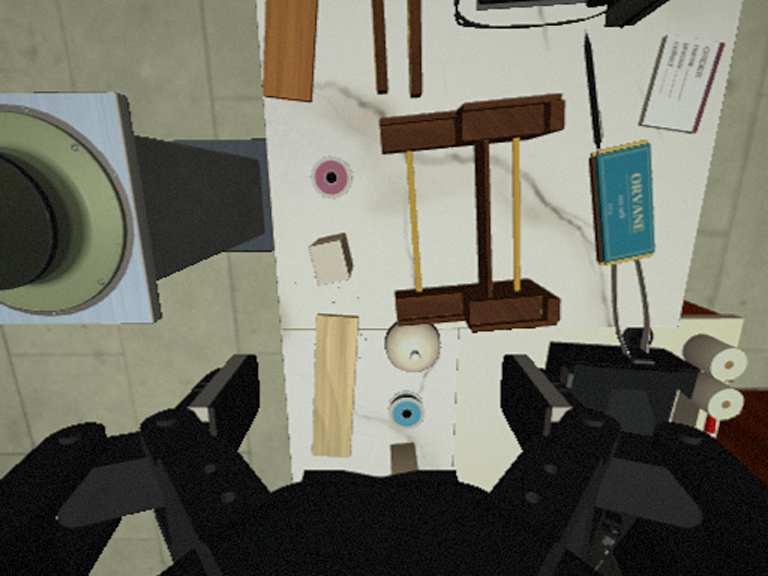

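The stand is well seen and slightly turned: front rod (409,150)-(418,292), riser (482,140)-(486,298). Compute its pose from the rods, riser and network points.

```bash
python3 - <<'E'
from h import *
g=dict(T=np.load("w3.npy"),mtx=np.load("mtx.npy"))
def line(a,b,z,n):
    A=hit(g,np.array(a)/1.5,z);B=hit(g,np.array(b)/1.5,z); d=A-B; print(n,A[:2],B[:2],"len",np.linalg.norm(d),"yaw",np.degrees(np.arctan2(-d[0],d[1])),"mid",(A+B)[:2]/2)
line((409.5,150),(418.5,292),.022,"front rod")
line((516,138),(517,292),.062,"back rod")
line((476,140),(481,298),.085,"riser front")
line((488,140),(492,298),.085,"riser back")
# wider image crop for stand
im=cv2.imread("pics/w3.png"); c=im[80:345,365:580]; cv2.imwrite("pics/w3c.png",cv2.resize(c,None,fx=2.2,fy=2.2,interpolation=cv2.INTER_CUBIC))
E
```

```text
front rod [0.5297 0.0832] [ 0.5449 -0.1064] len 0.19021818305772986 yaw 4.588377488842931 mid [ 0.5373 -0.0116]
back rod [0.6528 0.0929] [ 0.6698 -0.0963] len 0.18999444411198188 yaw 5.1291249534325605 mid [ 0.6613 -0.0017]
riser front [0.6004 0.0889] [ 0.6172 -0.0975] len 0.1871275237128236 yaw 5.163435804771165 mid [ 0.6088 -0.0043]
riser back [0.614  0.0888] [ 0.631  -0.0976] len 0.18714524760672419 yaw 5.226459784363384 mid [ 0.6225 -0.0044]
```

View pics/w3c.png

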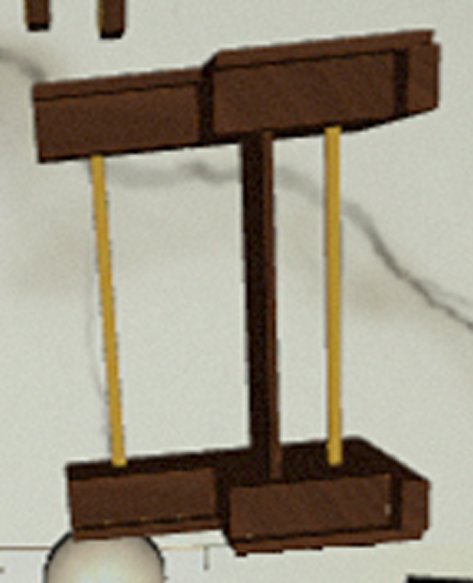

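```bash
python3 - <<'E'
from h import *
g=dict(T=np.load("w3.npy"),mtx=np.load("mtx.npy"))
yaw=.089; X=np.array([np.cos(yaw),np.sin(yaw)]);Y=np.array([-X[1],X[0]])
def pt(c,z,ax,ly,n):
    p=hit(g,(np.array(c)/2.2+[365,80])/1.5,z)[:2]; print(n,p,"-> lower_place est", "x:",p@X-ax/1000 if ax is not None else "", "L:",p@Y-ly/1000)
pt((39,160),.05,-59,94,"lf in"); pt((68,465),.05,-59,-94,"rf in")
pt((213,140),.095,31,94,"uf in L"); pt((229,487),.095,31,-94,"uf in R")
pt((391,128),.095,121,94,"stop L"); pt((391,474),.095,121,-94,"stop R")
pt((260,300),.085,57,0,"riser")
# predicted overlay
f=g; 
P=np.array([.559,-.0075])
print("X,L of (.5625,-.0078)",np.array([.5625,-.0078])@X,np.array([.5625,-.0078])@Y,"upper",np.array([.6524,.0021])@X-.09,np.array([.6524,.0021])@Y)
E
```

```text
lf in [0.495  0.0782] -> lower_place est x: 0.55897984353829 L: -0.060071218838449694
rf in [ 0.5119 -0.0977] -> lower_place est x: 0.5601804758288538 L: -0.04879497883157263
uf in L [0.5826 0.0843] -> lower_place est x: 0.5567832558500007 L: -0.061851754806944756
uf in R [ 0.6002 -0.0988] -> lower_place est x: 0.5580831609859591 L: -0.057749343968952704
stop L [0.672  0.0894] -> lower_place est x: 0.5562490772719112 L: -0.06470117493523482
stop R [ 0.6901 -0.0918] -> lower_place est x: 0.558245733608947 L: -0.05877419372728809
riser [0.6138 0.0035] -> lower_place est x: 0.5546601984626922 L: -0.05104698501151557
X,L of (.5625,-.0078) 0.5595804049798663 -0.0577655638124378 upper 0.5600045282515472 -0.05589528828518157
```

Stand: lower_place ≈ (0.561,-0.008), upper ≈ (0.6505,0.000), yaw ≈ 0.089. Walnut at (0.387,0.2665), yaw -0.126. Go for the walnut board.

Request:
apply_moves(
  steps=[
    [4, -1, 0, 0.03],
    [8, -2, 0, 0.06],
    [12, -4, 0, 0.09],
    [16, -6, 0, 0.119],
    [19.5, -7.5, 1, 0.119],
    [23, -9, 3, 0.119],
    [26, -10, 6, 0.119],
    [28, -10.5, 9, 0.119],
    [28.9, -10.6, 12, 0.119],
    [28.9, -10.6, 15, 0.119],
  ],
)

```text
clock: 6.72
position: [0.3858, 0.2687, 0.2776]
tool_rot: [-3.141, -0.001, 1.449]
force: [1.8, -0.6, -0.6]
grip_width: 0.0851
```

Request:
apply_moves(
  steps=[
    [0, 0, 4, 0],
    [0, 0, 8, 0],
    [0, 0, 12, 0],
    [0, 0, 15, 0],
    [0, 0, 18, 0],
    [0, 0, 20, 0],
    [0, 0, 21, 0],
    [0, 0, 21, 0],
    [0, 0, 21, 0],
    [0, 0, 21, 0],
  ],
)

```text
clock: 7.55
position: [0.3877, 0.2665, 0.0702]
tool_rot: [3.14, -0.001, 1.445]
force: [0.2, -0.6, -1.3]
grip_width: 0.0852
```

```bash
python3 - <<'E'
from h import *
s=telemetry.observe(); print(s["clock"],s["position"],s["tool_rot"],s["qpos"])
go(.387,.2665,-.004,1.445)
f=grab("wrist"); hsv=cv2.cvtColor(f["color"],cv2.COLOR_RGB2HSV)
m=(hsv[...,0]<19)&(hsv[...,1]>110)&(hsv[...,2]>110); rects(f,m,.012,400)
E
```

```text
7.55 [0.3877 0.2665 0.0702] [ 3.1403 -0.0011  1.4448] [-0.2235  0.6234 -0.6665  2.0987  0.6566  0.6333 -1.4731]
shift cm [-0.02 -0.08  7.42] turn -0.0
rect [387.8 277.2] [217.9  60.5] 83.3 px [206  40  91 277]
```

Request:
apply_moves(
  steps=[
    [0, 0, 2, 0],
    [0, 0, 4, 0],
    [0, 0, 5.5, 0],
    [0, 0, 6.5, 0],
    [0, 0, 7, 0],
    [0, 0, 7.4, 0],
    [0, 0, 7.4, 0],
    [0, 0, 7.4, 0],
    [0, 0, 7.4, 0],
    [0, 0, 7.4, 0],
  ],
)

```text
clock: 8.43
position: [0.3875, 0.2661, -0.0045]
tool_rot: [3.141, -0.001, 1.445]
force: [0.3, -0.1, 0.2]
grip_width: 0.0855
```

Request:
apply_moves(
  steps=[
    [0, 0, 0, 0],
    [0, 0, 0, 0],
    [0, 0, 0, 0],
    [0, 0, 0, 0],
    [0, 0, 0, 0],
    [0, 0, 0, 0],
    [0, 0, 0, 0],
    [0, 0, 0, 0],
    [0, 0, 0, 0],
    [0, 0, 0, 0],
  ],
  claw=1,
  force=50,
)

```text
clock: 9.27
position: [0.3874, 0.266, -0.0046]
tool_rot: [3.141, -0.0, 1.445]
force: [-1.0, -1.6, 11.5]
grip_width: 0.0604
```

Request:
apply_moves(
  steps=[
    [0, 0, -1, 0],
    [0, 0, -2, 0],
    [0, 0, -4, 0],
    [0, 0, -7, 0],
    [0, 0, -10, 0],
    [0, 0, -13, 0],
    [0, 0, -16, 0],
    [0, 0, -18, 0],
    [0, 0, -19, 0],
    [0, 0, -19, 0],
  ],
)

```text
clock: 10.1
position: [0.3878, 0.2662, 0.187]
tool_rot: [3.139, -0.002, 1.444]
force: [0.1, 0.1, -1.8]
grip_width: 0.0608
```

```bash
python3 - <<'E'
from h import *
s=telemetry.observe(); print(s["clock"],s["position"],s["tool_rot"],s["qpos"],s["grip_width"])
go(.554,-.0085,.19,1.660)
f=grab("wrist"); save(f,"w4.png")
E
```

```text
10.1 [0.3878 0.2662 0.187 ] [ 3.1389 -0.0015  1.4443] [-0.0787  0.4428 -0.8324  2.0125  0.4313  0.8649 -1.2762] 0.060789818290869824
shift cm [-25.15  19.95  -0.29] turn -0.216
```

View pics/w4.png

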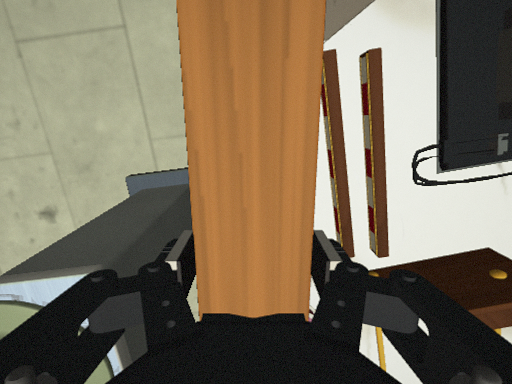

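Board held squarely; rails' tickets face -x already. Carry it above the lower steps.

Request:
apply_moves(
  steps=[
    [-1, 1, 0, -0.02],
    [-4, 3, 0, -0.05],
    [-7, 5.5, 0, -0.08],
    [-10, 8, 0, -0.11],
    [-13.5, 10.5, 0, -0.14],
    [-17, 13.5, 0, -0.17],
    [-20, 16, 0, -0.2],
    [-22.5, 18, 0, -0.216],
    [-24.5, 19.5, 0, -0.216],
    [-25.1, 20, 0, -0.216],
  ],
)

```text
clock: 10.98
position: [0.5546, -0.0125, 0.1826]
tool_rot: [-3.139, 0.0, 1.656]
force: [-1.5, -0.5, -1.9]
grip_width: 0.0602
```

Request:
apply_moves(
  steps=[
    [0, 0, 1, 0],
    [0, 0, 2, 0],
    [0, 0, 4, 0],
    [0, 0, 6, 0],
    [0, 0, 7, 0],
    [0, 0, 8, 0],
    [0, 0, 8.5, 0],
    [0, 0, 8.5, 0],
    [0, 0, 8.5, 0],
    [0, 0, 8.5, 0],
  ],
)

```text
clock: 11.82
position: [0.5544, -0.008, 0.1006]
tool_rot: [3.141, 0.0, 1.661]
force: [-0.2, 0.3, -1.4]
grip_width: 0.0606
```

```bash
python3 - <<'E'
from h import *
s=telemetry.observe(); print(s["clock"],s["position"],s["tool_rot"],s["qpos"],s["grip_width"])
go(.555,-.0087,.0475,1.660)
f=grab("wrist"); save(f,"w5.png",k=1)
g=grab("side"); save(g,"s5.png",(180,130,320,270),4)
a=cv2.imread("pics/s5.png"); b=cv2.imread("pics/w5.png"); 
c=np.zeros((560,800,3),np.uint8); c[:, :560]=a; c[:180,560:800]=cv2.resize(b,(240,180)); cv2.imwrite("pics/c5.png",c)
# predicted ends of walls at z .058 in side view
yaw=.089; X=np.array([np.cos(yaw),np.sin(yaw)]);Y=np.array([-X[1],X[0]]); L=np.array([.5609,-.0082])
for sgn in(1,-1):
  p=L-.03*X+sgn*.124*Y; print(sgn,(proj(g,[p[0],p[1],.058])-[180,130])*4)
E
```

```text
11.8167 [ 0.5544 -0.008   0.1006] [3.1406 0.0001 1.6608] [ 0.4181  0.6859 -0.7265  1.8685  0.6117  0.8227 -0.5389] 0.06064082199102969
shift cm [-0.07  0.05  5.31] turn 0.001
1 [[270.2342 410.1423]]
-1 [[316.9414 214.1876]]
```

View pics/c5.png

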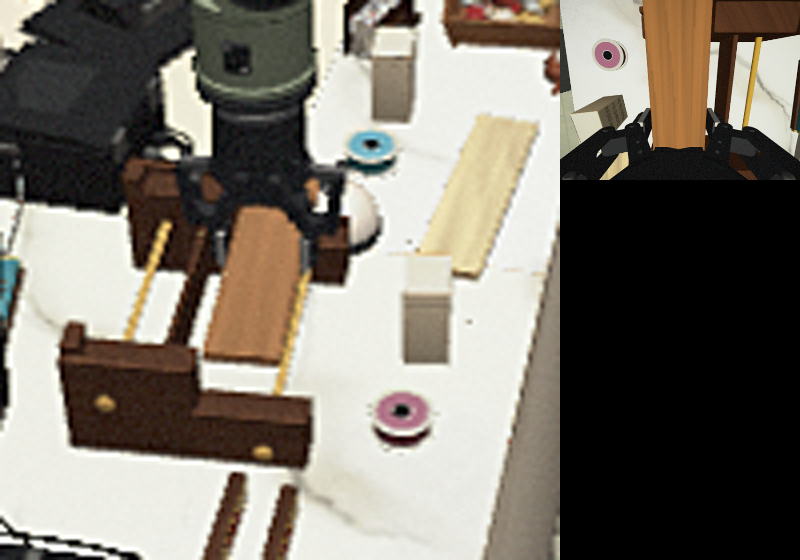

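Request:
apply_moves(
  steps=[
    [0, 0, 1, 0],
    [0, 0, 2, 0],
    [0, 0, 3, 0],
    [0, 0, 3.5, 0],
    [0, 0, 4, 0],
    [0, 0, 4.3, 0],
    [0, 0, 4.6, 0],
    [0, 0, 4.9, 0],
    [0, 0, 5.1, 0],
    [0, 0, 5.1, 0],
  ],
)

```text
clock: 12.75
position: [0.554, -0.0082, 0.0487]
tool_rot: [-3.141, -0.0, 1.661]
force: [-0.4, -0.2, -2.6]
grip_width: 0.0608
```

Request:
apply_moves(
  steps=[
    [0, 0, 0.1, 0],
    [0, 0, 0.2, 0],
    [0, 0, 0.3, 0],
    [0, 0, 0.3, 0],
    [0, 0, 0.4, 0],
    [0, 0, 0.4, 0],
    [0, 0, 0.4, 0],
    [0, 0, 0.4, 0],
    [0, 0, 0.4, 0],
    [0, 0, 0.4, 0],
  ],
)

```text
clock: 13.58
position: [0.5541, -0.0082, 0.0455]
tool_rot: [3.141, 0.0, 1.661]
force: [-4.1, -0.5, 10.7]
grip_width: 0.0603
```

Contact exactly at step height. Push back against the stops.

Request:
apply_moves(
  steps=[
    [0, 0.1, 0, 0],
    [0, 0.2, 0, 0],
    [0, 0.3, 0, 0],
    [0, 0.4, 0, 0],
    [0, 0.5, 0, 0],
    [0, 0.6, 0, 0],
    [0, 0.7, 0, 0],
    [0, 0.8, 0, 0],
    [0, 0.8, 0, 0],
    [0, 0.8, 0, 0],
  ],
)

```text
clock: 14.42
position: [0.5606, -0.0076, 0.0455]
tool_rot: [-3.139, 0.001, 1.661]
force: [-15.3, -1.4, 21.1]
grip_width: 0.0604
```

Request:
apply_moves(
  steps=[
    [0, 0.1, 0, 0],
    [0, 0.2, 0, 0],
    [0, 0.2, 0, 0],
    [0, 0.2, 0, 0],
    [0, 0.2, 0, 0],
    [0, 0.2, 0, 0],
    [0, 0.2, 0, 0],
    [0, 0.2, 0, 0],
    [0, 0.2, 0, 0],
    [0, 0.2, 0, 0],
  ],
)

```text
clock: 15.25
position: [0.561, -0.0075, 0.0454]
tool_rot: [-3.136, 0.002, 1.66]
force: [-29.6, -1.1, 32.2]
grip_width: 0.0605
```

Against the stops at (0.561,-0.0075), force rising. Release with a small opening and retreat up.

Request:
apply_moves(
  steps=[
    [0, -0.1, -0.1, 0],
    [0, -0.1, -0.1, 0],
    [0, -0.1, -0.1, 0],
    [0, -0.1, -0.1, 0],
    [0, -0.1, -0.1, 0],
    [0, -0.1, -0.1, 0],
    [0, -0.1, -0.1, 0],
    [0, -0.1, -0.1, 0],
    [0, -0.1, -0.1, 0],
    [0, -0.1, -0.1, 0],
  ],
  claw=0.16,
)

```text
clock: 16.08
position: [0.563, -0.0073, 0.0459]
tool_rot: [3.142, -0.0, 1.661]
force: [0.7, -0.0, -0.0]
grip_width: 0.0717
```

Request:
apply_moves(
  steps=[
    [0, -0.1, -1, 0],
    [0, -0.1, -2, 0],
    [0, -0.1, -4, 0],
    [0, -0.1, -7, 0],
    [0, -0.1, -11, 0],
    [0, -0.1, -15, 0],
    [0, -0.1, -19, 0],
    [0, -0.1, -23, 0],
    [0, -0.1, -25, 0],
    [0, -0.1, -25, 0],
  ],
)

```text
clock: 16.92
position: [0.5633, -0.0067, 0.3018]
tool_rot: [3.135, 0.001, 1.661]
force: [-0.1, -0.6, -0.4]
grip_width: 0.0718
```

```bash
python3 - <<'E'
from h import *
s=telemetry.observe(); print(s["clock"],s["position"],s["tool_rot"],s["qpos"],s["grip_width"])
g=dict(T=np.load("w3.npy"),mtx=np.load("mtx.npy"))
im=cv2.resize(cv2.imread("pics/w3.png"),(512,384),interpolation=cv2.INTER_AREA); hsv=cv2.cvtColor(im,cv2.COLOR_BGR2HSV)
print(hsv[253,223])
m=(hsv[...,0]<28)&(hsv[...,0]>14)&(hsv[...,1]>70)&(hsv[...,2]>130); m[:205]=0;m[320:]=0;m[:,:190]=0;m[:,250:]=0
rects(g,m,.012)
f=grab("wrist"); save(f,"w6.png")
go(.418,-.256,.15,1.57)
E
```

```text
16.9167 [ 0.5633 -0.0067  0.3018] [3.1346 0.001  1.661 ] [ 0.5249  0.4639 -0.8719  1.653   0.3795  1.196  -0.344 ] 0.07179865744821194
[ 21  87 197]
rect [ 417.5 -263.4] [238.7  61.7] 85.4 px [209 210  30  95]
shift cm [-23.47 -16.69  14.86] turn 0.091
```

View pics/w6.png

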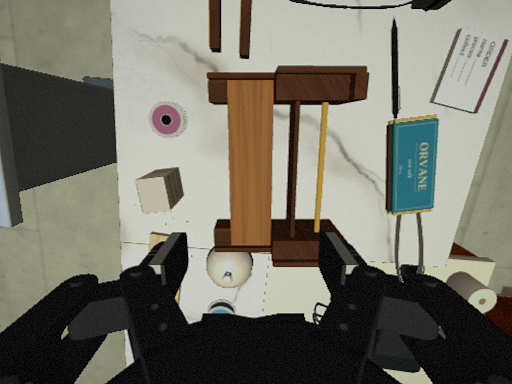

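Walnut is seated against the upper step faces (edges at columns 228-272, stop at 275). Now the maple board.

Request:
apply_moves(
  steps=[
    [-3, -2, 0, 0.03],
    [-6, -4, 0, 0.06],
    [-9, -6.5, 0, 0.09],
    [-12, -8.5, 0, 0.12],
    [-15, -10.5, 0, 0.15],
    [-18, -12.5, 1, 0.17],
    [-20.5, -14.5, 3, 0.17],
    [-22.5, -16, 6, 0.17],
    [-24.1, -16.8, 9, 0.17],
    [-24.1, -16.8, 12, 0.17],
  ],
  claw=0,
)

```text
clock: 17.8
position: [0.4137, -0.2658, 0.1744]
tool_rot: [-3.14, 0.001, 1.486]
force: [1.1, -1.1, -0.6]
grip_width: 0.0852
```

Request:
apply_moves(
  steps=[
    [0, 0, 3, 0],
    [0, 0, 6, 0],
    [0, 0, 8, 0],
    [0, 0, 10, 0],
    [0, 0, 11, 0],
    [0, 0, 11, 0],
    [0, 0, 11, 0],
    [0, 0, 11, 0],
    [0, 0, 11, 0],
    [0, 0, 11, 0],
  ],
)

```text
clock: 18.63
position: [0.4166, -0.2629, 0.0668]
tool_rot: [3.14, 0.001, 1.49]
force: [-0.2, -0.1, -1.1]
grip_width: 0.0855
```

```bash
python3 - <<'E'
from h import *
s=telemetry.observe(); print(s["clock"],s["position"],s["tool_rot"],s["qpos"],s["grip_width"])
f=grab("wrist"); save(f,"w7.png"); hsv=cv2.cvtColor(f["color"],cv2.COLOR_RGB2HSV)
m=(hsv[...,0]<28)&(hsv[...,0]>14)&(hsv[...,1]>70)&(hsv[...,2]>130); rects(f,m,.012,900)
go(.417,-.262,-.002,1.491)
E
```

```text
18.6333 [ 0.4166 -0.2629  0.0668] [3.1405 0.0008 1.4905] [ 0.8931  0.6384 -0.6027  2.0466  0.6061  0.6355 -0.2005] 0.08548499557132967
rect [ 418.6 -252.4] [212.9  60.9] 85.5 px [210  42  92 275]
shift cm [0.1  0.03 6.87] turn -0.001
```

Request:
apply_moves(
  steps=[
    [-0.2, 0.1, 2, 0],
    [-0.2, 0.1, 4, 0],
    [-0.2, 0.1, 5.5, 0],
    [-0.2, 0.1, 6.3, 0],
    [-0.2, 0.1, 7, 0],
    [-0.2, 0.1, 7, 0],
    [-0.2, 0.1, 7, 0],
    [-0.2, 0.1, 7, 0],
    [-0.2, 0.1, 7, 0],
    [-0.2, 0.1, 7, 0],
  ],
)

```text
clock: 19.52
position: [0.4174, -0.2649, -0.0035]
tool_rot: [3.141, 0.0, 1.491]
force: [-0.7, -0.2, -0.6]
grip_width: 0.0854
```

Request:
apply_moves(
  steps=[
    [0, 0, 0, 0],
    [0, 0, 0, 0],
    [0, 0, 0, 0],
    [0, 0, 0, 0],
    [0, 0, 0, 0],
    [0, 0, 0, 0],
    [0, 0, 0, 0],
    [0, 0, 0, 0],
    [0, 0, 0, 0],
    [0, 0, 0, 0],
  ],
  claw=1,
)

```text
clock: 20.35
position: [0.4173, -0.2647, -0.0036]
tool_rot: [3.141, 0.0, 1.491]
force: [-2.0, 0.5, 12.5]
grip_width: 0.0606
```

Request:
apply_moves(
  steps=[
    [0, 0, -1, 0],
    [0, 0, -2, 0],
    [0, 0, -4, 0],
    [0, 0, -7, 0],
    [0, 0, -10, 0],
    [0, 0, -13, 0],
    [0, 0, -16, 0],
    [0, 0, -18.5, 0],
    [0, 0, -20, 0],
    [0, 0, -20, 0],
  ],
)

```text
clock: 21.18
position: [0.4181, -0.2651, 0.1996]
tool_rot: [3.138, 0.003, 1.491]
force: [1.5, 0.2, -2.1]
grip_width: 0.0603
```

```bash
python3 - <<'E'
from h import *
s=telemetry.observe(); print(s["clock"],s["position"],s["tool_rot"],s["qpos"],s["grip_width"])
go(.6446,-.0004,.20,1.660)
E
```

```text
21.1833 [ 0.4181 -0.2651  0.1996] [3.1379 0.0025 1.4907] [ 1.0305  0.4431 -0.7617  1.9446  0.3895  0.9    -0.0093] 0.060257520214516365
shift cm [28.2  20.46 -0.03] turn -0.169
```

Request:
apply_moves(
  steps=[
    [1, 1, 0, -0.02],
    [4, 3, 0, -0.04],
    [7, 5, 0, -0.06],
    [10.5, 7.5, 0, -0.09],
    [14, 10, 0, -0.11],
    [17.5, 12.5, 0, -0.13],
    [21, 15, 0, -0.15],
    [24.5, 17.5, 0, -0.169],
    [27, 19.5, 0, -0.169],
    [28.2, 20.5, 0, -0.169],
  ],
)

```text
clock: 22.02
position: [0.6456, 0.0056, 0.1956]
tool_rot: [3.141, -0.003, 1.664]
force: [-0.7, 0.2, -2.4]
grip_width: 0.0605
```

Request:
apply_moves(
  steps=[
    [0, 0, 0, 0],
    [0, 0, 1, 0],
    [0, 0, 2, 0],
    [0, 0, 4, 0],
    [0, 0, 5.5, 0],
    [0, 0, 7, 0],
    [0, 0, 7, 0],
    [0, 0, 7, 0],
    [0, 0, 7, 0],
    [0, 0, 7, 0],
  ],
)

```text
clock: 22.85
position: [0.6445, 0.0001, 0.1269]
tool_rot: [3.14, 0.0, 1.66]
force: [-0.0, -0.4, -1.8]
grip_width: 0.0607
```

```bash
python3 - <<'E'
from h import *
s=telemetry.observe(); print(s["clock"],s["position"],s["tool_rot"],s["qpos"],s["grip_width"])
go(.6445,-.0002,.0914,1.660)
E
```

```text
22.85 [0.6445 0.0001 0.1269] [3.1403 0.     1.6596] [ 0.3566  0.7638 -0.7123  1.6074  0.5724  0.9879 -0.4525] 0.06067527400274383
shift cm [-0.03 -0.01  3.55] turn -0.0
```

Request:
apply_moves(
  steps=[
    [0, 0, 1, 0],
    [0, 0, 1.7, 0],
    [0, 0, 2.2, 0],
    [0, 0, 2.6, 0],
    [0, 0, 3, 0],
    [0, 0, 3.2, 0],
    [0, 0, 3.4, 0],
    [0, 0, 3.6, 0],
    [0, 0, 3.7, 0],
    [0, 0, 3.7, 0],
  ],
)

```text
clock: 23.68
position: [0.6442, 0.0001, 0.0914]
tool_rot: [3.141, 0.001, 1.66]
force: [-15.6, -2.5, 36.9]
grip_width: 0.0605
```

Request:
apply_moves(
  steps=[
    [0, 0.1, 0, 0],
    [0, 0.2, 0, 0],
    [0, 0.3, 0, 0],
    [0, 0.4, 0, 0],
    [0, 0.5, 0, 0],
    [0, 0.6, 0, 0],
    [0, 0.7, 0, 0],
    [0, 0.8, 0, 0],
    [0, 0.8, 0, 0],
    [0, 0.8, 0, 0],
  ],
)

```text
clock: 24.52
position: [0.6511, 0.0009, 0.0914]
tool_rot: [-3.14, 0.001, 1.66]
force: [-26.4, -2.4, 42.6]
grip_width: 0.0602
```

Request:
apply_moves(
  steps=[
    [0, 0, -0.15, 0],
    [0, 0.1, -0.15, 0],
    [0, 0.2, -0.15, 0],
    [0, 0.3, -0.15, 0],
    [0, 0.3, -0.15, 0],
    [0, 0.3, -0.15, 0],
    [0, 0.3, -0.15, 0],
    [0, 0.3, -0.15, 0],
    [0, 0.3, -0.15, 0],
    [0, 0.3, -0.15, 0],
  ],
)

```text
clock: 25.35
position: [0.6514, 0.0011, 0.0914]
tool_rot: [-3.134, 0.001, 1.66]
force: [-37.6, -2.2, 35.7]
grip_width: 0.0603
```

Pale board on its stops too. Release, rise, and move toward the rails for a close look.

Request:
apply_moves(
  steps=[
    [0, -0.2, -0.1, 0],
    [0, -0.3, -0.1, 0],
    [0, -0.3, -0.1, 0],
    [0, -0.3, -0.1, 0],
    [0, -0.3, -0.1, 0],
    [0, -0.3, -0.1, 0],
    [0, -0.3, -0.1, 0],
    [0, -0.3, -0.1, 0],
    [0, -0.3, -0.1, 0],
    [0, -0.3, -0.1, 0],
  ],
  claw=0.16,
)

```text
clock: 26.18
position: [0.652, 0.0008, 0.0914]
tool_rot: [-3.142, -0.0, 1.66]
force: [0.1, 0.5, 0.8]
grip_width: 0.0717
```

Request:
apply_moves(
  steps=[
    [0, 0, -1, 0],
    [0, 0, -3, 0],
    [0, 0, -6, 0],
    [0, 0, -10, 0],
    [0, 0, -14, 0],
    [2, -1, -18, 0],
    [5, -2.5, -20, 0.04],
    [9, -4, -21, 0.04],
    [13, -6, -21, 0.04],
    [17, -8, -20, 0.04],
  ],
)

```text
clock: 27.02
position: [0.5618, 0.1565, 0.2962]
tool_rot: [3.138, -0.001, 1.619]
force: [1.2, -0.1, -0.6]
grip_width: 0.0722
```

Request:
apply_moves(
  steps=[
    [3, -1.5, 2, 0],
    [6, -3, 5, 0],
    [8, -4, 8, 0],
    [8, -4, 10, 0],
    [8, -4, 12, 0],
    [8, -4, 12, 0],
    [8, -4, 12, 0],
    [8, -4, 12, 0],
    [8, -4, 12, 0],
    [8, -4, 12, 0],
  ],
  claw=0.65,
)

```text
clock: 27.85
position: [0.5192, 0.2324, 0.1747]
tool_rot: [3.14, -0.0, 1.619]
force: [0.2, -1.0, -0.3]
grip_width: 0.0298
```

```bash
python3 - <<'E'
from h import *
s=telemetry.observe(); print(s["clock"],s["position"],s["tool_rot"],s["qpos"],s["grip_width"])
f=grab("wrist"); save(f,"w8.png"); hsv=cv2.cvtColor(f["color"],cv2.COLOR_RGB2HSV)
print(cams.pinpoint("wrist","rail_a")[:2])
g=grab("scene"); save(g,"x8.png",(190,150,290,240),4)
b=cv2.imread("pics/x8.png"); a=cv2.imread("pics/w8.png"); c=np.zeros((384,800,3),np.uint8); c[:,:512]=a; c[:259,512:]=cv2.resize(b,(288,259)); cv2.imwrite("pics/c8.png",c)
E
```

```text
27.85 [0.5192 0.2324 0.1747] [ 3.1399 -0.0005  1.6191] [ 0.018   0.606  -0.7808  1.7794  0.5091  0.9677 -0.9231] 0.029845339151171248
[{'uv': [231.8, 141.7], 'score': 0.81}, {'uv': [265.7, 146.4], 'score': 0.77}]
```

View pics/c8.png

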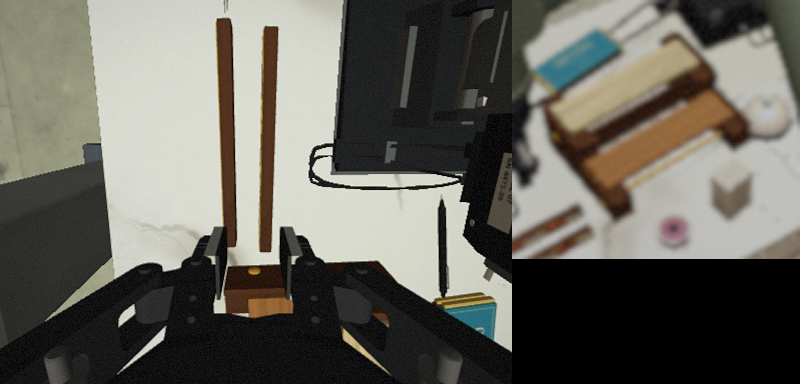

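Both boards are seated (scene crop). Rails at wrist columns ~227 and ~268, rows 20-250. Measure them precisely.

```bash
python3 - <<'E'
from h import *
f=grab("wrist"); hsv=cv2.cvtColor(f["color"],cv2.COLOR_RGB2HSV)
m=(hsv[...,1]>70)&(hsv[...,2]<150); m[:10]=0;m[256:]=0;m[:,:210]=0;m[:,285:]=0
for nm,c0,c1 in(("a",210,245),("b",250,285)):
    k=m[:,c0:c1]; rows=[r for r in range(40,225,4) if k[r].any()]
    L=np.array([hit(f,(c0+np.nonzero(k[r])[0][0]-.5,r),.026)[:2] for r in rows]); Rr=np.array([hit(f,(c0+np.nonzero(k[r])[0][-1]+.5,r),.026)[:2] for r in rows])
    ys=np.nonzero(k.any(1))[0]; e=[hit(f,((c0+c1)/2,ys[0]-.5),.026)[1],hit(f,((c0+c1)/2,ys[-1]+.5),.026)[1],hit(f,((c0+c1)/2,ys[-1]+.5),0)[1]]
    for q,E in(("L",L),("R",Rr)):
        p=np.polyfit(E[:,1],E[:,0],1); print(nm,q,"x at y=.26",np.polyval(p,.26),"yaw deg",-np.degrees(np.arctan(p[0])))
    print("y ends top/bot(z.026)/bot(z0)",e)
E
```

```text
a L x at y=.26 0.482393553071254 yaw deg 3.090817315696604
a R x at y=.26 0.4972104147749579 yaw deg 3.0279058619119246
y ends top/bot(z.026)/bot(z0) [np.float64(0.39284723951029), np.float64(0.14371099781723937), np.float64(0.12975135698418178)]
b L x at y=.26 0.525245042434295 yaw deg 2.049302676054873
b R x at y=.26 0.5394409653072832 yaw deg 2.1116745247445405
y ends top/bot(z.026)/bot(z0) [np.float64(0.3880232788463699), np.float64(0.14605028439571402), np.float64(0.13230046952745733)]
```

Request:
apply_moves(
  steps=[
    [1, 0.5, 2, 0.012],
    [2, 1, 4, 0.012],
    [3, 1.4, 7, 0.012],
    [3.4, 1.45, 9, 0.012],
    [3.4, 1.45, 11, 0.012],
    [3.4, 1.45, 12, 0.012],
    [3.4, 1.45, 12.5, 0.012],
    [3.4, 1.45, 12.5, 0.012],
    [3.4, 1.45, 12.5, 0.012],
    [3.4, 1.45, 12.5, 0.012],
  ],
)

```text
clock: 28.88
position: [0.532, 0.2673, 0.0496]
tool_rot: [3.14, -0.001, 1.607]
force: [0.0, -0.4, -0.7]
grip_width: 0.0298
```

```bash
python3 - <<'E'
from h import *
go(.532,.267,.014,1.607)
f=grab("wrist"); save(f,"w9.png",k=1)
E
```

```text
shift cm [-0.03 -0.01  3.56] turn 0.0
```

View pics/w9.png

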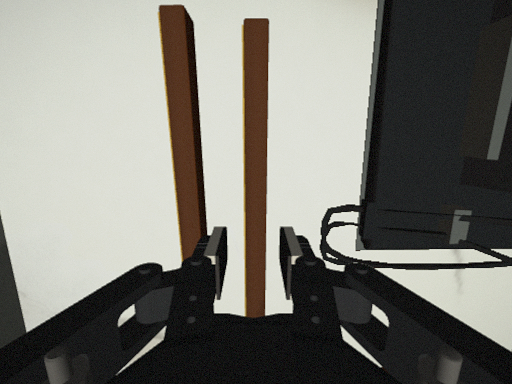

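Rail b is centred between the fingers (column 256). Grip and lift it.

Request:
apply_moves(
  steps=[
    [0, 0, 1, 0],
    [0, 0, 2, 0],
    [0, 0, 3, 0],
    [0, 0, 3.5, 0],
    [0, 0, 3.5, 0],
    [0, 0, 3.5, 0],
    [0, 0, 3.5, 0],
    [0, 0, 3.5, 0],
    [0, 0, 3.5, 0],
    [0, 0, 3.5, 0],
  ],
)

```text
clock: 29.77
position: [0.5316, 0.2672, 0.0137]
tool_rot: [3.141, -0.0, 1.608]
force: [-0.0, 0.4, 0.3]
grip_width: 0.03
```

Request:
apply_moves(
  steps=[
    [0, 0, 0, 0],
    [0, 0, 0, 0],
    [0, 0, 0, 0],
    [0, 0, 0, 0],
    [0, 0, 0, 0],
    [0, 0, 0, 0],
    [0, 0, 0, 0],
    [0, 0, 0, 0],
    [0, 0, 0, 0],
    [0, 0, 0, 0],
  ],
  claw=1,
  force=50,
)

```text
clock: 30.6
position: [0.5316, 0.2672, 0.0137]
tool_rot: [3.141, -0.0, 1.608]
force: [-0.8, 0.0, 5.4]
grip_width: 0.0124
```

Request:
apply_moves(
  steps=[
    [0, 0, -1, 0],
    [0, 0, -2, 0],
    [0, 0, -4, 0],
    [0, 0, -7, 0],
    [0, 0, -10, 0],
    [0, 0, -13, 0],
    [0, 0, -16, 0],
    [0, 0, -18, 0],
    [0, 0, -19, 0],
    [0, 0, -19, 0],
  ],
)

```text
clock: 31.43
position: [0.532, 0.2676, 0.2058]
tool_rot: [3.138, -0.001, 1.608]
force: [0.1, -0.3, -1.3]
grip_width: 0.0123
```

```bash
python3 - <<'E'
from h import *
s=telemetry.observe(); print(s["clock"],s["position"],s["tool_rot"],s["qpos"],s["grip_width"])
yaw=.089; X=np.array([np.cos(yaw),np.sin(yaw)]);Y=np.array([-X[1],X[0]])
p=X*(.558+.09-.038-.006)+Y*(-.0575); print(p)
go(*p,.20,1.66)
E
```

```text
31.4333 [0.532  0.2676 0.2058] [ 3.1385 -0.0012  1.6076] [-0.0347  0.6072 -0.7882  1.6816  0.485   1.0551 -0.941 ] 0.01225960069739132
[ 0.6067 -0.0036]
shift cm [-27.37   6.47   0.57] turn -0.052
```

Request:
apply_moves(
  steps=[
    [-1, 0.2, 0, -0.01],
    [-4, 1, 0, -0.02],
    [-7, 1.7, 0, -0.03],
    [-10.5, 2.5, 0, -0.04],
    [-14, 3.3, 0, -0.052],
    [-17.5, 4.1, 0, -0.052],
    [-21, 5, 0, -0.052],
    [-24.5, 5.8, 0, -0.052],
    [-26.5, 6.3, 0, -0.052],
    [-27.4, 6.5, 0, -0.052],
  ],
)

```text
clock: 32.27
position: [0.6062, -0.0093, 0.2012]
tool_rot: [-3.139, 0.001, 1.656]
force: [0.3, 1.3, -2.0]
grip_width: 0.0126
```

Request:
apply_moves(
  steps=[
    [0, 0, 0, 0],
    [0, 0, 1, 0],
    [0, 0, 2, 0],
    [0, 0, 4, 0],
    [0, 0, 5.5, 0],
    [0, 0, 7, 0],
    [0, 0, 7.5, 0],
    [0, 0, 7.5, 0],
    [0, 0, 7.5, 0],
    [0, 0, 7.5, 0],
  ],
)

```text
clock: 33.1
position: [0.6068, -0.0037, 0.129]
tool_rot: [3.141, -0.0, 1.66]
force: [-0.8, -0.1, -1.4]
grip_width: 0.0127
```

```bash
python3 - <<'E'
from h import *
s=telemetry.observe(); print(s["clock"],s["position"],s["tool_rot"],s["grip_width"])
go(.6067,-.0036,.1087,1.66)
f=grab("wrist"); save(f,"w10.png",k=1)
E
```

```text
33.1 [ 0.6068 -0.0037  0.129 ] [ 3.1408 -0.0001  1.6605] 0.012660981160291896
shift cm [ 0.01 -0.01  2.03] turn 0.0
```

View pics/w10.png

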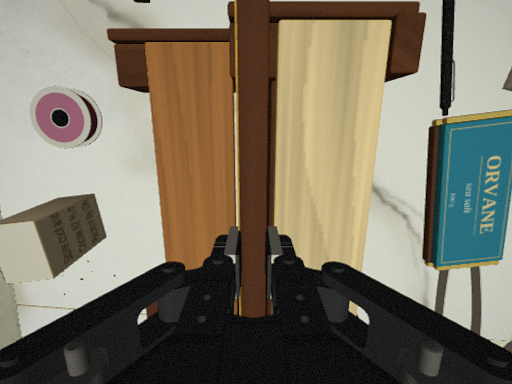

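Rail hangs parallel just in front of the pale board. Lower and push back.

Request:
apply_moves(
  steps=[
    [0, 0, 0.6, 0],
    [0, 0, 1.1, 0],
    [0, 0, 1.5, 0],
    [0, 0, 1.7, 0],
    [0, 0, 1.9, 0],
    [0, 0, 2.0, 0],
    [0, 0, 2.1, 0],
    [0, 0, 2.1, 0],
    [0, 0, 2.1, 0],
    [0, 0, 2.1, 0],
  ],
)

```text
clock: 33.98
position: [0.6066, -0.0043, 0.1086]
tool_rot: [3.141, 0.001, 1.66]
force: [-9.0, -2.1, 22.2]
grip_width: 0.0126
```

Request:
apply_moves(
  steps=[
    [0, 0.1, 0, 0],
    [0, 0.2, 0, 0],
    [0, 0.3, 0, 0],
    [0, 0.4, 0, 0],
    [0, 0.5, 0, 0],
    [0, 0.6, 0, 0],
    [0, 0.7, 0, 0],
    [0, 0.7, 0, 0],
    [0, 0.7, 0, 0],
    [0, 0.7, 0, 0],
  ],
)

```text
clock: 34.82
position: [0.6126, -0.0037, 0.1086]
tool_rot: [-3.14, 0.001, 1.66]
force: [-15.5, -1.6, 28.1]
grip_width: 0.0122
```

Request:
apply_moves(
  steps=[
    [0, 0.1, -0.1, 0],
    [0, 0.2, -0.1, 0],
    [0, 0.3, -0.1, 0],
    [0, 0.3, -0.1, 0],
    [0, 0.3, -0.1, 0],
    [0, 0.3, -0.1, 0],
    [0, 0.3, -0.1, 0],
    [0, 0.3, -0.1, 0],
    [0, 0.3, -0.1, 0],
    [0, 0.3, -0.1, 0],
  ],
)

```text
clock: 35.65
position: [0.6136, -0.0036, 0.1087]
tool_rot: [-3.136, 0.001, 1.66]
force: [-25.9, -2.3, 24.7]
grip_width: 0.0125
```

Flush (matches the expected 38 mm offset). Release, and fetch rail a.

Request:
apply_moves(
  steps=[
    [0, -0.25, -0.1, 0],
    [0, -0.25, -0.1, 0],
    [0, -0.25, -0.1, 0],
    [0, -0.25, -0.1, 0],
    [0, -0.25, -0.1, 0],
    [0, -0.25, -0.1, 0],
    [0, -0.25, -0.1, 0],
    [0, -0.25, -0.1, 0],
    [0, -0.25, -0.1, 0],
    [0, -0.25, -0.1, 0],
  ],
  claw=0.65,
)

```text
clock: 36.48
position: [0.614, -0.0036, 0.1094]
tool_rot: [3.142, -0.0, 1.66]
force: [0.3, -0.5, -0.5]
grip_width: 0.0297
```

Request:
apply_moves(
  steps=[
    [0, 0, -1, 0],
    [0, 0, -3, 0],
    [0, 0, -6, 0],
    [1, 0, -8, 0],
    [4, -2, -9, 0.036],
    [8, -4, -9, 0.036],
    [12, -6, -9, 0.036],
    [15, -8, -9, 0.036],
    [18, -10, -9, 0.036],
    [21, -12, -9, 0.036],
  ],
)

```text
clock: 37.32
position: [0.4744, 0.1963, 0.2003]
tool_rot: [3.141, -0.0, 1.624]
force: [0.4, 0.9, 0.8]
grip_width: 0.0299
```

```bash
python3 - <<'E'
from h import *
s=telemetry.observe(); print(s["clock"],s["position"],s["tool_rot"],s["qpos"])
go(.489,.268,.05,1.624)
E
```

```text
37.3167 [0.4744 0.1963 0.2003] [ 3.1407 -0.      1.6242] [ 0.1132  0.4952 -0.8336  1.8942  0.4484  0.9484 -0.8761]
shift cm [ 7.08  1.83 15.03] turn 0.0
```

Request:
apply_moves(
  steps=[
    [2, 0.5, 3, 0],
    [4, 1, 6, 0],
    [6, 1.7, 9, 0],
    [7.1, 1.75, 12, 0],
    [7.1, 1.75, 14, 0],
    [7.1, 1.75, 15, 0],
    [7.1, 1.75, 15, 0],
    [7.1, 1.75, 15, 0],
    [7.1, 1.75, 15, 0],
    [7.1, 1.75, 15, 0],
  ],
)

```text
clock: 38.15
position: [0.4904, 0.2666, 0.0509]
tool_rot: [3.14, -0.001, 1.623]
force: [0.4, -0.4, 0.0]
grip_width: 0.0297
```

```bash
python3 - <<'E'
from h import *
go(.489,.268,.0137,1.624)
f=grab("wrist"); hsv=cv2.cvtColor(f["color"],cv2.COLOR_RGB2HSV)
for r in (60,100,140,200,290):
    k=np.nonzero((hsv[r,205:300,1]>70)&(hsv[r,205:300,2]<170))[0]+205; print(r,k.min() if len(k) else None,k.max() if len(k) else None,len(k))
save(f,"w11.png")
E
```

```text
shift cm [ 0.14 -0.14  3.72] turn -0.001
60 238 263 26
100 239 262 24
140 239 262 24
200 240 261 22
290 205 299 35
```

Request:
apply_moves(
  steps=[
    [0.1, -0.2, 1, 0],
    [0.1, -0.2, 2, 0],
    [0.1, -0.2, 3, 0],
    [0.1, -0.2, 3.7, 0],
    [0.1, -0.2, 3.7, 0],
    [0.1, -0.2, 3.7, 0],
    [0.1, -0.2, 3.7, 0],
    [0.1, -0.2, 3.7, 0],
    [0.1, -0.2, 3.7, 0],
    [0.1, -0.2, 3.7, 0],
  ],
)

```text
clock: 39.03
position: [0.4876, 0.2677, 0.0127]
tool_rot: [3.141, -0.0, 1.624]
force: [0.4, 0.0, 0.5]
grip_width: 0.0297
```

Request:
apply_moves(
  steps=[
    [0, 0, 0, 0],
    [0, 0, 0, 0],
    [0, 0, 0, 0],
    [0, 0, 0, 0],
    [0, 0, 0, 0],
    [0, 0, 0, 0],
    [0, 0, 0, 0],
    [0, 0, 0, 0],
    [0, 0, 0, 0],
    [0, 0, 0, 0],
  ],
  claw=1,
)

```text
clock: 39.87
position: [0.4876, 0.2677, 0.0127]
tool_rot: [3.141, -0.0, 1.624]
force: [0.1, -0.8, 4.4]
grip_width: 0.0129
```

Request:
apply_moves(
  steps=[
    [0, 0, -1, 0],
    [0, 0, -2, 0],
    [0, 0, -4, 0],
    [0, 0, -7, 0],
    [0, 0, -10, 0],
    [0, 0, -13, 0],
    [0, 0, -16, 0],
    [0, 0, -18, 0],
    [0, 0, -19, 0],
    [0, 0, -19, 0],
  ],
)

```text
clock: 40.7
position: [0.4881, 0.268, 0.2047]
tool_rot: [3.138, -0.001, 1.624]
force: [-0.0, -0.2, -0.4]
grip_width: 0.0127
```

```bash
python3 - <<'E'
from h import *
s=telemetry.observe(); print(s["clock"],s["position"],s["tool_rot"],s["qpos"],s["grip_width"])
yaw=.089; X=np.array([np.cos(yaw),np.sin(yaw)]);Y=np.array([-X[1],X[0]])
p=X*(.5581-.038-.006)+Y*(-.0575); print(p)
go(*p,.20,1.66)
E
```

```text
40.7 [0.4881 0.268  0.2047] [ 3.1385 -0.0011  1.6235] [-0.0309  0.5542 -0.8162  1.7835  0.4722  1.0074 -0.9784] 0.01265324479503467
[ 0.5172 -0.0116]
shift cm [-28.07   1.43   0.45] turn -0.036
```

Request:
apply_moves(
  steps=[
    [-1, 0, 0, -0.01],
    [-4, 0.2, 0, -0.02],
    [-7, 0.3, 0, -0.03],
    [-10.5, 0.5, 0, -0.036],
    [-14, 0.7, 0, -0.036],
    [-17.5, 0.9, 0, -0.036],
    [-21, 1, 0, -0.036],
    [-24.5, 1.2, 0, -0.036],
    [-27, 1.4, 0, -0.036],
    [-28.1, 1.4, 0, -0.036],
  ],
)

```text
clock: 41.53
position: [0.5155, -0.017, 0.2006]
tool_rot: [-3.139, 0.001, 1.656]
force: [0.8, -0.1, -1.4]
grip_width: 0.0129
```

Request:
apply_moves(
  steps=[
    [0, 0, 1, 0],
    [0, 0, 3, 0],
    [0, 0, 5, 0],
    [0, 0, 7, 0],
    [0, 0, 9, 0],
    [0, 0, 11, 0],
    [0, 0, 12, 0],
    [0, 0, 12, 0],
    [0, 0, 12, 0],
    [0, 0, 12, 0],
  ],
)

```text
clock: 42.37
position: [0.5166, -0.0118, 0.083]
tool_rot: [3.141, -0.0, 1.66]
force: [0.3, -0.4, -0.5]
grip_width: 0.0128
```

```bash
python3 - <<'E'
from h import *
s=telemetry.observe(); print(s["clock"],s["position"],s["tool_rot"],s["grip_width"])
go(.5172,-.0116,.0627,1.66)
E
```

```text
42.3667 [ 0.5166 -0.0118  0.083 ] [ 3.1409 -0.0003  1.6603] 0.012825320982920411
shift cm [0.01 0.06 2.03] turn 0.0
```

Request:
apply_moves(
  steps=[
    [0, 0, 0.6, 0],
    [0, 0, 1.1, 0],
    [0, 0, 1.5, 0],
    [0, 0, 1.7, 0],
    [0, 0, 1.9, 0],
    [0, 0, 2.0, 0],
    [0, 0, 2.1, 0],
    [0, 0, 2.1, 0],
    [0, 0, 2.1, 0],
    [0, 0, 2.1, 0],
  ],
)

```text
clock: 43.2
position: [0.5174, -0.0125, 0.0643]
tool_rot: [3.139, 0.003, 1.66]
force: [-18.8, -5.7, 75.0]
grip_width: 0.0129
```

Request:
apply_moves(
  steps=[
    [0, 0.1, 0, 0],
    [0, 0.2, 0, 0],
    [0, 0.3, 0, 0],
    [0, 0.4, 0, 0],
    [0, 0.5, 0, 0],
    [0, 0.6, -0.05, 0],
    [0, 0.7, -0.05, 0],
    [0, 0.8, -0.05, 0],
    [0, 0.9, -0.05, 0],
    [0, 0.9, -0.05, 0],
  ],
)

```text
clock: 44.03
position: [0.5228, -0.0117, 0.0638]
tool_rot: [-3.137, 0.003, 1.659]
force: [-37.2, -2.3, 77.7]
grip_width: 0.0124
```

The rail landed about 2 mm too high with 75 N. Looking back at the data, rail a's centre was at y≈0.273 (I gripped at 0.268), so its +y end sits on the wall. Lift, shift 5 mm toward -y, look.

Request:
apply_moves(
  steps=[
    [0, -0.3, -0.2, 0],
    [0, -0.6, -0.4, 0],
    [0, -0.9, -0.8, 0],
    [0, -0.9, -1.4, 0],
    [-0.3, -0.9, -2, 0],
    [-0.5, -0.9, -2, 0],
    [-0.5, -0.9, -2, 0],
    [-0.5, -0.9, -2, 0],
    [-0.5, -0.9, -2, 0],
    [-0.5, -0.9, -2, 0],
  ],
)

```text
clock: 44.87
position: [0.5167, -0.0172, 0.0817]
tool_rot: [-3.141, -0.0, 1.66]
force: [-0.2, -0.5, -0.5]
grip_width: 0.0126
```

```bash
python3 - <<'E'
from h import *
s=telemetry.observe(); print(s["clock"],s["position"],s["tool_rot"],s["grip_width"],s["force"])
f=grab("wrist"); g=grab("side"); 
save(f,"a.png"); save(g,"b.png",(180,130,300,270),3)
a=cv2.imread("pics/a.png"); b=cv2.imread("pics/b.png"); b=cv2.resize(b,(280,327)); c=np.zeros((384,792,3),np.uint8); c[:,:512]=a; c[:327,512:]=b; cv2.imwrite("pics/c12.png",c)
E
```

```text
44.8667 [ 0.5167 -0.0172  0.0817] [-3.1413 -0.0002  1.6598] 0.01260497272319933 [-0.1614 -0.4954 -0.5405]
```

View pics/c12.png

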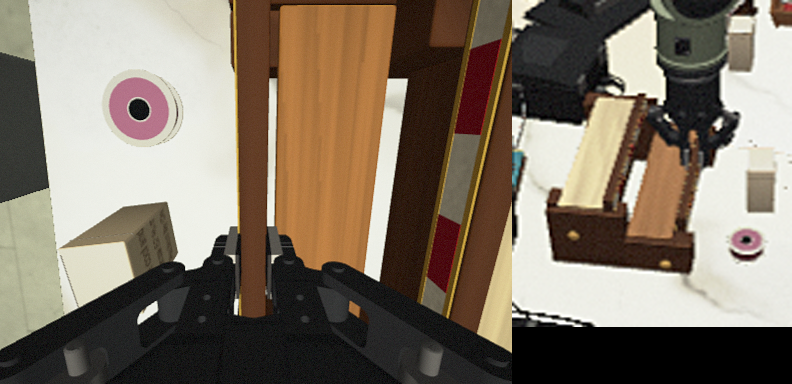

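Rail still held parallel; the upper rail's tickets face front. Lower again gently.

Request:
apply_moves(
  steps=[
    [0, 0, 0.6, 0],
    [0, 0, 1.1, 0],
    [0, 0, 1.4, 0],
    [0, 0, 1.6, 0],
    [0, 0, 1.7, 0],
    [0, 0, 1.7, 0],
    [0, 0, 1.7, 0],
    [0, 0, 1.7, 0],
    [0, 0, 1.7, 0],
    [0, 0, 1.7, 0],
  ],
)

```text
clock: 45.8
position: [0.5168, -0.0173, 0.065]
tool_rot: [3.141, 0.0, 1.66]
force: [0.5, -0.1, -0.9]
grip_width: 0.0125
```

Request:
apply_moves(
  steps=[
    [0, 0, 0.05, 0],
    [0, 0, 0.1, 0],
    [0, 0, 0.15, 0],
    [0, 0, 0.2, 0],
    [0, 0, 0.2, 0],
    [0, 0, 0.2, 0],
    [0, 0, 0.2, 0],
    [0, 0, 0.2, 0],
    [0, 0, 0.2, 0],
    [0, 0, 0.2, 0],
  ],
)

```text
clock: 46.63
position: [0.5168, -0.0172, 0.0629]
tool_rot: [3.141, -0.0, 1.66]
force: [0.5, 2.4, 2.3]
grip_width: 0.0126
```

Request:
apply_moves(
  steps=[
    [0, 0.1, 0.04, 0],
    [0, 0.2, 0.04, 0],
    [0, 0.3, 0.04, 0],
    [0, 0.4, 0.04, 0],
    [0, 0.5, 0.04, 0],
    [0, 0.6, 0.04, 0],
    [0, 0.7, 0.04, 0],
    [0, 0.8, 0.04, 0],
    [0, 0.9, 0.04, 0],
    [0, 0.9, 0.04, 0],
  ],
)

```text
clock: 47.47
position: [0.5246, -0.0169, 0.0624]
tool_rot: [-3.139, 0.001, 1.66]
force: [-10.9, -1.0, 12.7]
grip_width: 0.0124
```

Request:
apply_moves(
  steps=[
    [0, 0.1, 0, 0],
    [0, 0.2, 0, 0],
    [0, 0.3, 0, 0],
    [0, 0.3, 0, 0],
    [0, 0.3, 0, 0],
    [0, 0.3, 0, 0],
    [0, 0.3, 0, 0],
    [0, 0.3, 0, 0],
    [0, 0.3, 0, 0],
    [0, 0.3, 0, 0],
  ],
)

```text
clock: 48.3
position: [0.5247, -0.017, 0.0623]
tool_rot: [-3.134, 0.002, 1.66]
force: [-30.1, -0.4, 35.0]
grip_width: 0.0126
```

Flush with force rising and no further motion. Release, rise, and turn the tool for the goods, looking at the near carton and plum spool.

Request:
apply_moves(
  steps=[
    [0, -0.25, -0.1, 0],
    [0, -0.25, -0.1, 0],
    [0, -0.25, -0.1, 0],
    [0, -0.25, -0.1, 0],
    [0, -0.25, -0.1, 0],
    [0, -0.25, -0.1, 0],
    [0, -0.25, -0.1, 0],
    [0, -0.25, -0.1, 0],
    [0, -0.25, -0.1, 0],
    [0, -0.25, -0.1, 0],
  ],
  claw=0.65,
)

```text
clock: 49.13
position: [0.5262, -0.0164, 0.0635]
tool_rot: [-3.142, -0.0, 1.66]
force: [0.6, 0.3, 0.5]
grip_width: 0.0297
```

Request:
apply_moves(
  steps=[
    [0, 0, -1, 0],
    [0, 0, -3, 0],
    [0, 0, -6, 0],
    [0, 0, -10, -0.1],
    [0.5, -2, -14, -0.22],
    [1, -4, -18, -0.34],
    [1.5, -6, -22, -0.46],
    [2, -8, -25, -0.58],
    [2.5, -10, -27, -0.7],
    [2.5, -11, -27, -0.82],
  ],
)

```text
clock: 49.97
position: [0.4135, 0.0007, 0.3373]
tool_rot: [-3.141, 0.005, 2.488]
force: [0.4, 0.5, 1.6]
grip_width: 0.03
```

Request:
apply_moves(
  steps=[
    [0, 0, 0, -0.12],
    [0, 0, 0, -0.24],
    [0, 0, 0, -0.36],
    [0, 0, 0, -0.48],
    [0, 0, 0, -0.6],
    [0, 0, 0, -0.72],
    [0, 0, 0, -0.75],
    [0, 0, 0, -0.75],
    [0, 0, 0, -0.75],
    [0, 0, 0, -0.75],
  ],
  claw=0,
)

```text
clock: 50.8
position: [0.4143, -0.0012, 0.3337]
tool_rot: [-3.141, -0.0, -3.055]
force: [-0.4, 0.2, -0.5]
grip_width: 0.0854
```

```bash
python3 - <<'E'
from h import *
s=telemetry.observe(); print(s["clock"],s["position"],s["tool_rot"],s["qpos"])
f=look("wrist",["plum_spool","cream_carton_a","lower_place","walnut_board","teal_spool"]); save(f,"w13.png",k=1.5); np.save("w13.npy",f["T"]); print(f["T"])
print(cams.find_in("wrist","plum_spool")[:2])
E
```

```text
50.8 [ 0.4143 -0.0012  0.3337] [-3.1411 -0.     -3.055 ] [ 1.0596  0.2711 -1.399   1.9265  0.2895  1.1829  1.2122]
plum_spool 0.9 [280. 168.] [0.4221 0.0488]
cream_carton_a 0.92 [222. 164.] [ 0.4249 -0.0545]
cream_carton_a 0.77 [ 39. 203.] [ 0.5276 -0.3888]
walnut_board 0.69 [242. 251.] [ 0.5906 -0.007 ]
teal_spool 0.91 [ 82. 237.] [ 0.5895 -0.3145]
teal_spool 0.54 [282. 168.] [0.422  0.0521]
[[-0.0871  0.9611  0.2621  0.3472]
 [ 0.9962  0.0843  0.0222 -0.0064]
 [-0.0007  0.263  -0.9648  0.4756]
 [ 0.      0.      0.      1.    ]]
[{'box': [263.2, 154.6, 34.3, 32.6], 'score': 0.77}, {'box': [162.3, 287.4, 159.4, 19.0], 'score': 0.38}]
```

View pics/w13.png

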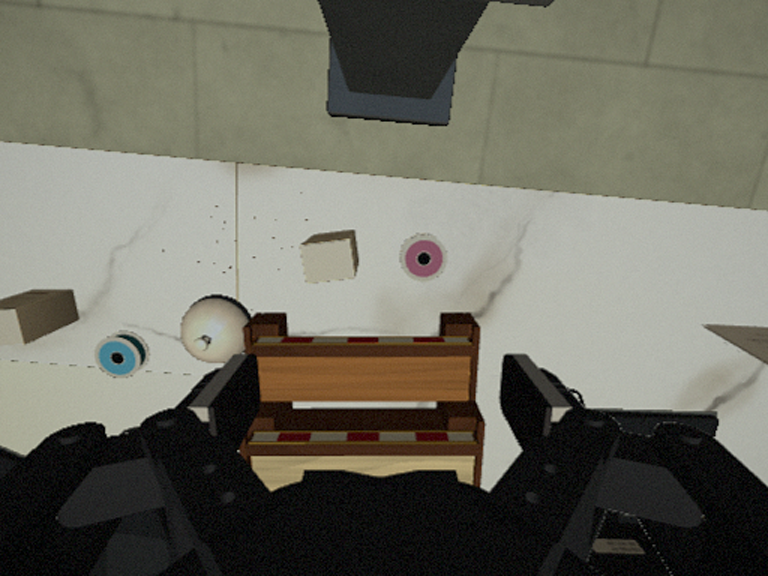

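Both rails are in place with tickets facing front; plum at (423,258), near carton top at (330,262), teal (118,357), far carton (30,315). Joint 3 is near its limit in this wrist orientation, so I'll do cartons at the old yaw first. Measure the near carton's yaw.

```bash
cat >> h.py <<'E'
def carton(f,guess,show=None,h=.082):
    """fit x,y,yaw of a 41x50x82 box: edges of the projected model against image gradient"""
    from scipy.optimize import minimize
    g=cv2.cvtColor(f["color"],cv2.COLOR_RGB2LAB).astype(np.float32)
    g=cv2.GaussianBlur(g,(0,0),1.0); E=sum(cv2.Sobel(g[...,i],cv2.CV_32F,1,0)**2+cv2.Sobel(g[...,i],cv2.CV_32F,0,1)**2 for i in range(3))**.5
    E=np.minimum(E,60); E=cv2.GaussianBlur(E,(0,0),1.0)
    c=np.array([[-.0205,-.025],[.0205,-.025],[.0205,.025],[-.0205,.025]])
    def pts(p):
        a=c@np.array([[np.cos(p[2]),-np.sin(p[2])],[np.sin(p[2]),np.cos(p[2])]]).T+p[:2]
        t=np.c_[a,np.full(4,h)]; b=np.c_[a,np.zeros(4)]; cam=f["T"][:3,3]; S=[]; fv=[]
        for i in range(4):
            n=a[(i+1)%4]-a[i]; n=np.array([n[1],-n[0]]); fv.append((cam[:2]-a[i])@n>0)
        L=np.linspace(0,1,25)[:,None]
        for i in range(4):
            j=(i+1)%4; S.append(t[i]+L*(t[j]-t[i]))
            if fv[i]: S.append(b[i]+L*(b[j]-b[i]))
            if fv[i] or fv[i-1]: S.append(t[i]+L*(b[i]-t[i]))
        return proj(f,np.vstack(S))
    def cost(p):
        q=pts(p).astype(np.float32); v=cv2.remap(E,q[None,:,0],q[None,:,1],cv2.INTER_LINEAR,borderValue=0); return -float(v.mean())
    best=None
    for y in np.radians(np.arange(-40,41,5)):
        for dx in(-.006,0,.006):
            for dy in(-.006,0,.006):
                p=np.array([guess[0]+dx,guess[1]+dy,y]); v=cost(p)
                if best is None or v<best[0]: best=(v,p)
    r=minimize(cost,best[1],method="Nelder-Mead",options=dict(initial_simplex=best[1]+np.array([[0,0,0],[.004,0,0],[0,.004,0],[0,0,.06]]),xatol=1e-5))
    print("carton",r.x,"deg",np.degrees(r.x[2]),"cost",r.fun); return r.x
E
python3 - <<'E'
from h import *
f=grab("wrist"); carton(f,(.4270,-.053))
im=cv2.resize(cv2.imread("pics/w3.png"),(512,384),interpolation=cv2.INTER_AREA)[...,::-1]
g=dict(T=np.load("w3.npy"),mtx=np.load("mtx.npy"),color=np.ascontiguousarray(im)); carton(g,(.4270,-.053))
f["color"]=f["color"]; 
yaw=.089; X=np.array([np.cos(yaw),np.sin(yaw)]);Y=np.array([-X[1],X[0]])
for l in(.055,-.055): print("upper",X*.6489+Y*(-.0575+l),"lower",X*.5581+Y*(-.0575+l))
E
```

```text
carton [ 0.4271 -0.0518  0.1947] deg 11.157788211712909 cost -52.701416015625
carton [ 0.4268 -0.0522  0.1987] deg 11.38641243315323 cost -55.01066970825195
upper [0.6466 0.0552] lower [0.5561 0.0471]
upper [ 0.6563 -0.0544] lower [ 0.5659 -0.0624]
```

Carton at (0.427,-0.052), yaw 0.196, both views agreeing. Pick it.

Request:
apply_moves(
  steps=[
    [0, 0, 0, 0.12],
    [0, 0, 0, 0.24],
    [-0.8, -1, 1, 0.36],
    [-0.8, -2, 2, 0.48],
    [-0.8, -3, 4, 0.6],
    [-0.8, -4, 6, 0.72],
    [-0.8, -5.2, 8, 0.84],
    [-0.8, -5.2, 10, 0.96],
    [-0.8, -5.2, 12, 1.08],
    [-0.8, -5.2, 12, 1.2],
  ],
)

```text
clock: 52.03
position: [0.4255, -0.0526, 0.2106]
tool_rot: [-3.139, -0.003, 2.023]
force: [-0.2, 0.5, -0.2]
grip_width: 0.0852
```

Request:
apply_moves(
  steps=[
    [0, 0, 0, 0.12],
    [0, 0, 0, 0.24],
    [0, 0, 0, 0.261],
    [0, 0, 2, 0.261],
    [0, 0, 4, 0.261],
    [0, 0, 6, 0.261],
    [0, 0, 6, 0.261],
    [0, 0, 6, 0.261],
    [0, 0, 6, 0.261],
    [0, 0, 6, 0.261],
  ],
)

```text
clock: 52.87
position: [0.4276, -0.0524, 0.1545]
tool_rot: [3.14, 0.001, 1.769]
force: [0.5, 0.2, -0.2]
grip_width: 0.0854
```

```bash
python3 - <<'E'
from h import *
s=telemetry.observe(); print(s["clock"],s["position"],s["tool_rot"],s["qpos"])
go(.427,-.052,.04,1.767)
E
```

```text
52.8667 [ 0.4276 -0.0524  0.1545] [3.1402 0.0006 1.7694] [ 0.6378  0.4359 -0.8176  2.1348  0.4678  0.7533 -0.2847]
shift cm [ 0.06 -0.06 11.45] turn 0.002
```

Request:
apply_moves(
  steps=[
    [0, 0, 2, 0],
    [0, 0, 5, 0],
    [0, 0, 8, 0],
    [0, 0, 10, 0],
    [0, 0, 11, 0],
    [0, 0, 11.4, 0],
    [0, 0, 11.4, 0],
    [0, 0, 11.4, 0],
    [0, 0, 11.4, 0],
    [0, 0, 11.4, 0],
  ],
)

```text
clock: 53.7
position: [0.4275, -0.0527, 0.0404]
tool_rot: [3.14, 0.001, 1.768]
force: [-0.5, 0.8, -0.4]
grip_width: 0.0855
```

Request:
apply_moves(
  steps=[
    [0, 0, 0, 0],
    [0, 0, 0, 0],
    [0, 0, 0, 0],
    [0, 0, 0, 0],
    [0, 0, 0, 0],
    [0, 0, 0, 0],
    [0, 0, 0, 0],
    [0, 0, 0, 0],
    [0, 0, 0, 0],
    [0, 0, 0, 0],
  ],
  claw=1,
  force=35,
)

```text
clock: 54.53
position: [0.4271, -0.0523, 0.0397]
tool_rot: [3.141, 0.0, 1.769]
force: [-1.3, 0.1, 6.0]
grip_width: 0.0396
```

Request:
apply_moves(
  steps=[
    [0, 0, -1, 0],
    [0, 0, -2, 0],
    [0, 0, -4, 0],
    [0, 0, -7, 0],
    [0, 0, -10, 0],
    [0, 0, -13, 0],
    [0, 0, -16, 0],
    [0, 0, -18, 0],
    [0, 0, -18, 0],
    [0, 0, -18, 0],
  ],
)

```text
clock: 55.37
position: [0.4271, -0.0528, 0.2199]
tool_rot: [3.14, 0.001, 1.768]
force: [-0.1, 0.4, -2.1]
grip_width: 0.0394
```

```bash
python3 - <<'E'
from h import *
s=telemetry.observe(); print(s["clock"],s["position"],s["tool_rot"],s["qpos"],s["grip_width"])
go(.6466,.0552,.22,1.660)
E
```

```text
55.3667 [ 0.4271 -0.0528  0.2199] [3.1404 0.0012 1.768 ] [ 0.7311  0.3322 -0.9024  2.0656  0.3365  0.8924 -0.1623] 0.03943344385862527
shift cm [ 6.29 23.63  0.01] turn 0.108
```

Request:
apply_moves(
  steps=[
    [0.5, 1, 0, 0.02],
    [1, 4, 0, 0.04],
    [2, 7, 0, 0.06],
    [3, 10, 0, 0.08],
    [4, 13.5, 0, 0.1],
    [5, 17, 0, 0.108],
    [6, 20, 0, 0.108],
    [6.3, 22.5, 0, 0.108],
    [6.3, 23.6, 0, 0.108],
    [6.3, 23.6, 0, 0.108],
  ],
)

```text
clock: 56.2
position: [0.6469, 0.0573, 0.2167]
tool_rot: [-3.139, -0.001, 1.662]
force: [-0.3, 0.0, -1.8]
grip_width: 0.0398
```

Request:
apply_moves(
  steps=[
    [0, 0, 1, 0],
    [0, 0, 3, 0],
    [0, 0, 5, 0],
    [0, 0, 6, 0],
    [0, 0, 6.5, 0],
    [0, 0, 6.5, 0],
    [0, 0, 6.5, 0],
    [0, 0, 6.5, 0],
    [0, 0, 6.5, 0],
    [0, 0, 6.5, 0],
  ],
)

```text
clock: 57.03
position: [0.6463, 0.0558, 0.1552]
tool_rot: [3.141, 0.0, 1.661]
force: [-0.1, -0.6, -0.9]
grip_width: 0.0395
```

```bash
python3 - <<'E'
from h import *
s=telemetry.observe(); print(s["clock"],s["position"],s["tool_rot"])
go(.6466,.0552,.1467,1.660)
E
```

```text
57.0333 [0.6463 0.0558 0.1552] [3.1406 0.     1.6606]
shift cm [-0.07  0.03  0.85] turn 0.001
```

Request:
apply_moves(
  steps=[
    [0, 0, 0.2, 0],
    [0, 0, 0.4, 0],
    [0, 0, 0.6, 0],
    [0, 0, 0.75, 0],
    [0, 0, 0.85, 0],
    [0, 0, 0.88, 0],
    [0, 0, 0.88, 0],
    [0, 0, 0.88, 0],
    [0, 0, 0.88, 0],
    [0, 0, 0.88, 0],
  ],
)

```text
clock: 57.87
position: [0.6461, 0.0559, 0.1466]
tool_rot: [3.141, 0.0, 1.661]
force: [-4.6, -1.3, 15.4]
grip_width: 0.0396
```

Request:
apply_moves(
  steps=[
    [0, 0, 0, 0],
    [0, 0, 0, 0],
    [0, 0, 0, 0],
    [0, 0, 0, 0],
    [0, 0, 0, 0],
    [0, 0, 0, 0],
    [0, 0, 0, 0],
    [0, 0, 0, 0],
    [0, 0, 0, 0],
    [0, 0, 0, 0],
  ],
  claw=0.3,
)

```text
clock: 58.7
position: [0.646, 0.0558, 0.1457]
tool_rot: [-3.142, -0.0, 1.661]
force: [0.2, 0.2, 0.2]
grip_width: 0.0598
```

Request:
apply_moves(
  steps=[
    [0, 0, -1, 0],
    [0, 0, -3, 0],
    [0, 0, -6, 0],
    [0, 0, -9, 0],
    [0, 0, -12, 0],
    [-2, -1, -15, 0],
    [-6, -2, -17, 0],
    [-10, -3, -17, 0],
    [-14, -4, -17, 0],
    [-18, -5, -17, 0],
  ],
)

```text
clock: 59.53
position: [0.6122, -0.1271, 0.3171]
tool_rot: [3.14, 0.001, 1.661]
force: [0.3, -1.1, 0.2]
grip_width: 0.0598
```

Request:
apply_moves(
  steps=[
    [-4, -1.5, 0, 0],
    [-8, -3, 0, 0],
    [-12, -4.5, 0, 0],
    [-15, -6, 0, 0],
    [-17, -7, 0, 0],
    [-17, -7, 0, 0],
    [-17, -7, 0, 0],
    [-17, -7, 0, 0],
    [-17, -7, 0, 0],
    [-17, -7, 0, 0],
  ],
  claw=0,
)

```text
clock: 60.37
position: [0.5588, -0.2998, 0.316]
tool_rot: [3.141, -0.0, 1.663]
force: [0.3, 0.4, 0.3]
grip_width: 0.0855
```

```bash
python3 - <<'E'
from h import *
s=telemetry.observe(); print(s["clock"],s["position"],s["tool_rot"],s["qpos"])
f=look("wrist",["cream_carton_a","teal_spool"]); a=carton(f,(.5276,-.389))
go(a[0],a[1],.14,a[2]+np.pi/2)
g=look("side",["cream_carton_a","teal_spool"]); carton(g,(.5276,-.389))
carton(g,(.6466,.0552),h=.082) if 0 else None
E
```

```text
60.3667 [ 0.5588 -0.2998  0.316 ] [ 3.1413 -0.0001  1.6627] [ 0.8858  0.5591 -0.7735  1.4394  0.3944  1.3021  0.1763]
cream_carton_a 0.59 [229. 208.] [ 0.5237 -0.3867]
teal_spool 0.57 [261. 169.] [ 0.5733 -0.3114]
carton [ 0.5274 -0.3917  0.0968] deg 5.544509139841096 cost -52.672706604003906
shift cm [-8.81 -3.93 17.58] turn -0.006
cream_carton_a 0.71 [276. 157.] [ 0.5344 -0.3843]
cream_carton_a 0.7 [227. 198.] [ 0.6553 -0.1001]
cream_carton_a 0.66 [213. 205.] [ 0.6934 -0.0532]
teal_spool 0.52 [258. 168.] [ 0.5854 -0.2956]
carton [ 0.5277 -0.391   0.1923] deg 11.017775336307185 cost -58.413169860839844
```

Request:
apply_moves(
  steps=[
    [-3, -1, 0, 0],
    [-6, -2.5, 0, 0],
    [-8.8, -3.9, 0, 0],
    [-8.8, -3.9, 1, 0],
    [-8.8, -3.9, 2, 0],
    [-8.8, -3.9, 3, 0],
    [-8.8, -3.9, 4, 0],
    [-8.8, -3.9, 4, 0],
    [-8.8, -3.9, 4, 0],
    [-8.8, -3.9, 4, 0],
  ],
)

```text
clock: 61.5
position: [0.5278, -0.3918, 0.2761]
tool_rot: [3.141, 0.0, 1.662]
force: [0.1, 0.8, 0.4]
grip_width: 0.0854
```

```bash
python3 - <<'E'
from h import *
s=telemetry.observe(); print(s["clock"],s["position"],s["tool_rot"],s["qpos"])
f=look("wrist",["cream_carton_a","teal_spool"]); a=carton(f,(.5276,-.391))
go(a[0],a[1],.14,a[2]+np.pi/2)
E
```

```text
61.5 [ 0.5278 -0.3918  0.2761] [3.1412 0.0001 1.6616] [ 1.      0.6253 -0.7426  1.4278  0.4296  1.2538  0.3094]
cream_carton_a 0.96 [253. 164.] [ 0.5269 -0.3897]
teal_spool 0.82 [292. 113.] [ 0.5774 -0.3079]
carton [ 0.5269 -0.3918  0.1006] deg 5.766451888341691 cost -49.70882797241211
shift cm [ 0.05 -0.08 13.62] turn -0.01
```

Request:
apply_moves(
  steps=[
    [0, -0.1, 3, -0.01],
    [0, -0.1, 7, -0.01],
    [0, -0.1, 11, -0.01],
    [0, -0.1, 15, -0.01],
    [0, -0.1, 19, -0.01],
    [0, -0.1, 22, -0.01],
    [0, -0.1, 23.6, -0.01],
    [0, -0.1, 23.6, -0.01],
    [0, -0.1, 23.6, -0.01],
    [0, -0.1, 23.6, -0.01],
  ],
)

```text
clock: 62.48
position: [0.5275, -0.3929, 0.0419]
tool_rot: [3.139, 0.002, 1.671]
force: [0.5, -0.4, 0.3]
grip_width: 0.0852
```

Request:
apply_moves(
  steps=[
    [0, 0, 0, 0],
    [0, 0, 0, 0],
    [0, 0, 0, 0],
    [0, 0, 0, 0],
    [0, 0, 0, 0],
    [0, 0, 0, 0],
    [0, 0, 0, 0],
    [0, 0, 0, 0],
    [0, 0, 0, 0],
    [0, 0, 0, 0],
  ],
  claw=1,
)

```text
clock: 63.32
position: [0.5266, -0.3927, 0.0405]
tool_rot: [3.141, 0.001, 1.671]
force: [-1.4, 0.2, 6.6]
grip_width: 0.0398
```

Request:
apply_moves(
  steps=[
    [0, 0, -1, 0],
    [0, 0, -2, 0],
    [0, 0, -4, 0],
    [0, 0, -7, 0],
    [0, 0, -10, 0],
    [0, 0, -13, 0],
    [0, 0, -16, 0],
    [0, 0, -18, 0],
    [0, 0, -18, 0],
    [0, 0, -18, 0],
  ],
)

```text
clock: 64.15
position: [0.5267, -0.3925, 0.2215]
tool_rot: [3.14, 0.002, 1.671]
force: [0.4, -0.2, -2.7]
grip_width: 0.0397
```

```bash
python3 - <<'E'
from h import *
s=telemetry.observe(); print(s["clock"],s["position"],s["tool_rot"],s["qpos"],s["grip_width"])
go(.6563,-.0544,.22,1.660)
E
```

```text
64.15 [ 0.5267 -0.3925  0.2215] [3.14   0.0017 1.6707] [ 0.9969  0.6716 -0.7262  1.4948  0.47    1.1524  0.2868] 0.03969262482476078
shift cm [32.35 16.27  0.12] turn 0.011
```

Request:
apply_moves(
  steps=[
    [1, 0.5, 0, 0.011],
    [4, 2, 0, 0.011],
    [8, 4, 0, 0.011],
    [12, 6, 0, 0.011],
    [16, 8, 0, 0.011],
    [20, 10, 0, 0.011],
    [24, 12, 0, 0.011],
    [27.5, 13.8, 0, 0.011],
    [30.5, 15.3, 0, 0.011],
    [32.3, 16.3, 0, 0.011],
  ],
)

```text
clock: 64.98
position: [0.6565, -0.0495, 0.2191]
tool_rot: [-3.141, -0.002, 1.664]
force: [0.8, 1.0, -1.4]
grip_width: 0.0399
```

Request:
apply_moves(
  steps=[
    [0, 0, 0, 0],
    [0, 0, 1, 0],
    [0, 0, 3, 0],
    [0, 0, 5, 0],
    [0, 0, 6, 0],
    [0, 0, 6.5, 0],
    [0, 0, 6.5, 0],
    [0, 0, 6.5, 0],
    [0, 0, 6.5, 0],
    [0, 0, 6.5, 0],
  ],
)

```text
clock: 65.82
position: [0.6567, -0.0548, 0.1556]
tool_rot: [3.14, 0.0, 1.659]
force: [0.5, -0.9, -1.2]
grip_width: 0.0398
```

```bash
python3 - <<'E'
from h import *
s=telemetry.observe(); print(s["clock"],s["position"],s["tool_rot"])
go(.6563,-.0544,.1475,1.660)
E
```

```text
65.8167 [ 0.6567 -0.0548  0.1556] [3.1404 0.0002 1.6595]
shift cm [ 0.04 -0.04  0.81] turn -0.001
```

Request:
apply_moves(
  steps=[
    [0, 0, 0.2, 0],
    [0, 0, 0.4, 0],
    [0, 0, 0.6, 0],
    [0, 0, 0.75, 0],
    [0, 0, 0.82, 0],
    [0, 0, 0.85, 0],
    [0, 0, 0.85, 0],
    [0, 0, 0.85, 0],
    [0, 0, 0.85, 0],
    [0, 0, 0.85, 0],
  ],
)

```text
clock: 66.65
position: [0.6565, -0.0547, 0.1473]
tool_rot: [3.141, 0.0, 1.66]
force: [-5.1, -0.8, 15.7]
grip_width: 0.0398
```

Request:
apply_moves(
  steps=[
    [0, 0, 0, 0],
    [0, 0, 0, 0],
    [0, 0, 0, 0],
    [0, 0, 0, 0],
    [0, 0, 0, 0],
    [0, 0, 0, 0],
    [0, 0, 0, 0],
    [0, 0, 0, 0],
    [0, 0, 0, 0],
    [0, 0, 0, 0],
  ],
  claw=0.3,
)

```text
clock: 67.48
position: [0.6563, -0.0547, 0.1462]
tool_rot: [3.142, -0.0, 1.66]
force: [0.6, -0.7, 0.7]
grip_width: 0.0599
```

Request:
apply_moves(
  steps=[
    [0, 0, -1, 0],
    [0, 0, -3, 0],
    [0, 0, -6, 0],
    [0, 0, -9, 0],
    [0, 0, -12, 0],
    [1, -3, -14, 0.12],
    [2, -6, -15, 0.24],
    [4, -9, -15, 0.36],
    [6, -12, -15, 0.48],
    [8, -15, -15, 0.6],
  ],
)

```text
clock: 68.32
position: [0.4982, 0.0122, 0.2969]
tool_rot: [3.141, -0.0, 1.053]
force: [1.2, 1.0, 0.7]
grip_width: 0.0595
```

Request:
apply_moves(
  steps=[
    [0, 0, 0, 0.12],
    [0, 0, 0, 0.24],
    [0, 0, 0, 0.36],
    [0, 0, 0, 0.48],
    [0, 0, 0, 0.6],
    [0, 0, 0, 0.72],
    [0, 0, 0, 0.84],
    [0, 0, 0, 0.96],
    [0, 0, 0, 0.97],
    [0, 0, 0, 0.97],
  ],
  claw=0,
)

```text
clock: 69.15
position: [0.4998, 0.012, 0.2968]
tool_rot: [3.141, -0.001, 0.093]
force: [0.2, -0.2, -0.5]
grip_width: 0.0857
```

```bash
cat >> h.py <<'E'
def spool(f,name,z=.02,hue=None):
    h=cv2.cvtColor(f["color"],cv2.COLOR_RGB2HSV); lo,hi=hue
    m=((h[...,0]>=lo)&(h[...,0]<=hi)&(h[...,1]>70)&(h[...,2]>60)).astype(np.uint8)
    n,l,st,ce=cv2.connectedComponentsWithStats(m)
    for i in np.argsort(-st[1:,4])[:2]+1:
        v,u=np.nonzero(l==i); (c,wh,a)=cv2.fitEllipse(cv2.convexHull(np.c_[u,v].astype(np.int32))) if len(u)>20 else ((0,0),(0,0),0)
        print(name,"ellipse",np.round(c,1),np.round(wh,1),"world",hit(f,c,z)[:2],"n",st[i,4])
E
python3 - <<'E'
from h import *
s=telemetry.observe(); print(s["clock"],s["position"],s["tool_rot"],s["qpos"])
f=look("wrist",["plum_spool"]); spool(f,"plum",hue=(145,178))
go(.422,.05,.08,.089)
save(f,"w14.png")
E
```

```text
69.15 [0.4998 0.012  0.2968] [ 3.1414 -0.0007  0.093 ] [ 0.2952  0.2873 -0.5424  1.8192  0.1669  1.0797 -1.7859]
plum_spool 0.64 [225. 202.] [0.4281 0.0536]
plum ellipse [225.4 206.8] [23.8 24.9] world [0.4269 0.0506] n 376
shift cm [-7.39 -4.53 21.65] turn 0.005
```

Request:
apply_moves(
  steps=[
    [-2, -1, 2, 0.004],
    [-4, -2.5, 5, 0.004],
    [-6, -4, 8, 0.004],
    [-7.1, -4.6, 12, 0.004],
    [-7.1, -4.6, 15, 0.004],
    [-7.1, -4.6, 18, 0.004],
    [-7.1, -4.6, 20, 0.004],
    [-7.1, -4.6, 20, 0.004],
    [-7.1, -4.6, 20, 0.004],
    [-7.1, -4.6, 20, 0.004],
  ],
)

```text
clock: 70.08
position: [0.4256, 0.0513, 0.0973]
tool_rot: [-3.141, -0.001, 0.087]
force: [0.6, 0.0, 0.2]
grip_width: 0.0853
```

```bash
python3 - <<'E'
from h import *
s=telemetry.observe(); print(s["clock"],s["position"],s["tool_rot"],s["qpos"])
f=look("wrist",["plum_spool"]); spool(f,"plum",hue=(145,178)); save(f,"w15.png")
go(.425,.05,-.003,.089)
E
```

```text
70.0833 [0.4256 0.0513 0.0973] [-3.1414 -0.0011  0.0869] [ 0.1077  0.4756 -0.4604  2.1941  0.3999  0.55   -2.1371]
plum_spool 0.74 [257. 194.] [0.4268 0.048 ]
plum ellipse [254.4 199.6] [47.5 49.3] world [0.4273 0.0506] n 1521
shift cm [-0.11  0.11 10.05] turn -0.003
```

Request:
apply_moves(
  steps=[
    [0.15, 0.1, 2, 0],
    [0.15, 0.1, 4, 0],
    [0.15, 0.1, 6, 0],
    [0.15, 0.1, 8, 0],
    [0.15, 0.1, 9, 0],
    [0.15, 0.1, 9.5, 0],
    [0.15, 0.1, 10, 0],
    [0.15, 0.1, 10, 0],
    [0.15, 0.1, 10, 0],
    [0.15, 0.1, 10, 0],
  ],
)

```text
clock: 71.02
position: [0.427, 0.0503, -0.0031]
tool_rot: [-3.141, -0.001, 0.086]
force: [0.3, 0.4, -0.1]
grip_width: 0.0854
```

```bash
python3 - <<'E'
from h import *
s=telemetry.observe(); print(s["clock"],s["position"],s["tool_rot"],s["qpos"],s["force"])
E
```

```text
71.0167 [ 0.427   0.0503 -0.0031] [-3.1415 -0.0012  0.0856] [-0.0512  0.6776 -0.2618  2.23    0.5874  0.2972 -2.3089] [ 0.3244  0.3744 -0.1404]
```

Request:
apply_moves(
  steps=[
    [0, 0, 0, 0],
    [0, 0, 0, 0],
    [0, 0, 0, 0],
    [0, 0, 0, 0],
    [0, 0, 0, 0],
    [0, 0, 0, 0],
    [0, 0, 0, 0],
    [0, 0, 0, 0],
    [0, 0, 0, 0],
    [0, 0, 0, 0],
  ],
  claw=1,
  force=30,
)

```text
clock: 71.85
position: [0.4267, 0.0503, -0.0033]
tool_rot: [3.141, -0.001, 0.086]
force: [-2.5, -0.4, 15.9]
grip_width: 0.0527
```

Request:
apply_moves(
  steps=[
    [0, 0, -1, 0],
    [0, 0, -2, 0],
    [0, 0, -4, 0],
    [0, 0, -7, 0],
    [0, 0, -10, 0],
    [0, 0, -12, 0],
    [0, 0, -13, 0],
    [0, 0, -13, 0],
    [0, 0, -13, 0],
    [0, 0, -13, 0],
  ],
)

```text
clock: 72.68
position: [0.4261, 0.0501, 0.1253]
tool_rot: [3.142, 0.001, 0.086]
force: [0.8, 0.2, -0.4]
grip_width: 0.0521
```

```bash
python3 - <<'E'
from h import *
s=telemetry.observe(); print(s["clock"],s["position"],s["tool_rot"],s["qpos"],s["grip_width"])
go(.5561,.0471,.13,.089)
f=look("wrist",["teal_spool"])
E
```

```text
72.6833 [0.4261 0.0501 0.1253] [3.1415 0.0012 0.0858] [ 0.1568  0.4273 -0.5129  2.1709  0.355   0.6244 -2.0942] 0.052139566321312565
shift cm [12.93  1.41 -0.48] turn -0.003
```

The wrist camera would stand over the upper cartons when I place at the sides, so the plum spool goes between them, near the board's middle; the teal will go near the left end.

Request:
apply_moves(
  steps=[
    [1, 0.5, 0, 0],
    [3, 1.5, 0, 0],
    [5, 3, 0, 0],
    [7, 4, 0, 0],
    [9, 5, 0, 0],
    [11, 6.2, 0, 0],
    [12.5, 7, 0, 0],
    [12.9, 7.3, 0, 0],
    [12.9, 7.3, 0, 0],
    [12.9, 7.3, 0, 0],
  ],
)

```text
clock: 73.62
position: [0.5607, -0.0113, 0.1255]
tool_rot: [-3.141, 0.001, 0.086]
force: [0.4, 0.5, 0.4]
grip_width: 0.0518
```

Request:
apply_moves(
  steps=[
    [0, 0, 1, 0],
    [0, 0, 2, 0],
    [0, 0, 3, 0],
    [0, 0, 4, 0],
    [0, 0, 4, 0],
    [0, 0, 4, 0],
    [0, 0, 4, 0],
    [0, 0, 4, 0],
    [0, 0, 4, 0],
    [0, 0, 4, 0],
  ],
)

```text
clock: 74.45
position: [0.5615, -0.0115, 0.0866]
tool_rot: [3.141, -0.001, 0.086]
force: [0.3, -0.0, -1.2]
grip_width: 0.0517
```

```bash
python3 - <<'E'
from h import *
s=telemetry.observe(); print(s["clock"],s["position"],s["tool_rot"],s["qpos"],s["force"])
go(.5613,-.0117,.0587,.089)
f=grab("wrist"); save(f,"w16.png"); g=grab("side"); save(g,"s16.png",(180,110,320,250),3)
a=cv2.imread("pics/w16.png"); b=cv2.resize(cv2.imread("pics/s16.png"),(280,280)); c=np.zeros((384,792,3),np.uint8); c[:,:512]=a; c[:280,512:]=b; cv2.imwrite("pics/c16.png",c)
E
```

```text
74.45 [ 0.5615 -0.0115  0.0866] [ 3.1415 -0.0006  0.0857] [ 0.234   0.6515 -0.4481  1.8659  0.412   0.7159 -1.9345] [ 0.2653 -0.0307 -1.2047]
shift cm [-0.02  0.02  2.79] turn -0.003
```

View pics/c16.png

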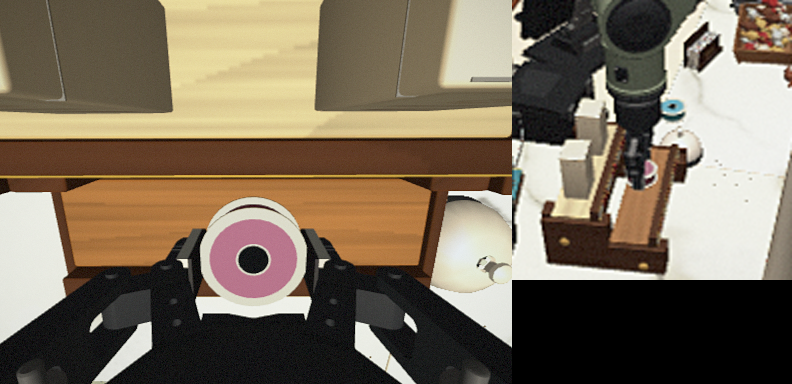

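Spool hangs flat over the lower board between the cartons (253,260). Lower and release.

Request:
apply_moves(
  steps=[
    [0, 0, 0.7, 0],
    [0, 0, 1.3, 0],
    [0, 0, 1.8, 0],
    [0, 0, 2.2, 0],
    [0, 0, 2.5, 0],
    [0, 0, 2.6, 0],
    [0, 0, 2.7, 0],
    [0, 0, 2.75, 0],
    [0, 0, 2.8, 0],
    [0, 0, 2.8, 0],
  ],
)

```text
clock: 75.38
position: [0.5613, -0.0114, 0.0589]
tool_rot: [3.141, -0.0, 0.086]
force: [-4.6, -0.5, 11.6]
grip_width: 0.0521
```

Request:
apply_moves(
  steps=[
    [0, 0, 0, 0],
    [0, 0, 0, 0],
    [0, 0, 0, 0],
    [0, 0, 0, 0],
    [0, 0, 0, 0],
    [0, 0, 0, 0],
    [0, 0, 0, 0],
    [0, 0, 0, 0],
    [0, 0, 0, 0],
    [0, 0, 0, 0],
  ],
  claw=0.2,
)

```text
clock: 76.22
position: [0.5613, -0.0114, 0.0582]
tool_rot: [-3.142, 0.0, 0.086]
force: [-0.2, -0.7, 0.7]
grip_width: 0.0683
```

Request:
apply_moves(
  steps=[
    [0, 0, -1, 0],
    [0, 0, -3, 0],
    [0, 0, -6, 0],
    [0, 0, -10, 0],
    [0, 0, -14, 0],
    [0, 0, -18, 0],
    [0, 0, -20, 0],
    [0, 0, -20, 0],
    [0, 0, -20, 0],
    [0, 0, -20, 0],
  ],
)

```text
clock: 77.05
position: [0.5609, -0.0115, 0.258]
tool_rot: [3.141, 0.001, 0.086]
force: [-0.4, 0.3, -0.3]
grip_width: 0.0685
```

```bash
python3 - <<'E'
from h import *
s=telemetry.observe(); print(s["clock"],s["position"],s["tool_rot"],s["qpos"],s["force"])
f=look("wrist",["plum_spool","teal_spool"],dict(plum_spool=.062)); spool(f,"plum",.082,hue=(145,178)); spool(f,"teal",.02,hue=(85,110))
g=look("side",["teal_spool","plum_spool"],dict(plum_spool=.062)); spool(g,"teal",.02,hue=(90,110)); g=look("scene",["teal_spool"])
go(.577,-.308,.26,.39)
E
```

```text
77.05 [ 0.5609 -0.0115  0.258 ] [3.1415 0.0005 0.0858] [ 0.3137  0.435  -0.5455  1.7202  0.2537  1.0579 -1.8011] [-0.3638  0.3113 -0.2622]
plum_spool 0.95 [254. 171.] [ 0.5659 -0.0126]
teal_spool 0.84 [448. 171.] [ 0.5801 -0.3053]
plum ellipse [252.8 177. ] [34.  34.4] world [ 0.5618 -0.011 ] n 752
teal ellipse [462.  171.7] [27.2 33.5] world [ 0.5826 -0.31  ] n 602
teal_spool 0.64 [221. 198.] [ 0.675  -0.0936]
teal_spool 0.61 [263. 167.] [ 0.5689 -0.3078]
teal_spool 0.58 [218. 342.] [0.5084 0.4667]
plum_spool 0.58 [246. 205.] [ 0.5555 -0.0088]
teal ellipse [290.4  89.6] [10.1 30.1] world [ 0.5779 -0.9348] n 166
teal ellipse [306.   95.3] [11.7 19.3] world [ 0.4935 -0.8915] n 111
teal_spool 0.51 [292. 176.] [ 0.5848 -0.3099]
shift cm [-0.97 29.69 -0.22] turn -0.304
```

Plum lies centred at (0.562,-0.011). Now teal, at about (0.58,-0.308) after being knocked.

Request:
apply_moves(
  steps=[
    [0, 3, 0, -0.1],
    [0, 7, 0, -0.2],
    [0, 11, 0, -0.304],
    [0, 15, 0, -0.304],
    [0, 19, 0, -0.304],
    [0, 23, 0, -0.304],
    [-0.4, 26.5, 2, -0.304],
    [-0.7, 29, 5, -0.304],
    [-0.7, 29.7, 8, -0.304],
    [-0.7, 29.7, 10, -0.304],
  ],
  claw=0,
)

```text
clock: 78.28
position: [0.578, -0.3107, 0.1549]
tool_rot: [-3.14, 0.002, 0.386]
force: [0.5, 0.6, -1.1]
grip_width: 0.0851
```

Request:
apply_moves(
  steps=[
    [0, 0, 1, 0],
    [0, 0, 2, 0],
    [0, 0, 3, 0],
    [0, 0, 4, 0],
    [0, 0, 4, 0],
    [0, 0, 4, 0],
    [0, 0, 4, 0],
    [0, 0, 4, 0],
    [0, 0, 4, 0],
    [0, 0, 4, 0],
  ],
)

```text
clock: 79.12
position: [0.5799, -0.308, 0.1186]
tool_rot: [3.141, -0.0, 0.39]
force: [0.1, -0.4, 0.8]
grip_width: 0.0855
```

```bash
python3 - <<'E'
from h import *
s=telemetry.observe(); print(s["clock"],s["position"],s["tool_rot"],s["qpos"])
f=look("wrist",["teal_spool"]); spool(f,"teal",.02,hue=(85,110))
go(.580,-.308,-.002,.39)
E
```

```text
79.1167 [ 0.5799 -0.308   0.1186] [ 3.1411 -0.0004  0.3897] [ 0.7029  0.7364 -0.481   1.5841  0.4014  0.9203 -1.0986]
teal_spool 0.97 [254. 187.] [ 0.5825 -0.3081]
teal ellipse [256.4 193. ] [46.  47.3] world [ 0.5827 -0.3098] n 1431
shift cm [ 0.01  0.   12.04] turn -0.0
```

Request:
apply_moves(
  steps=[
    [0.2, 0.25, 3, 0],
    [0.2, 0.25, 6, 0],
    [0.2, 0.25, 9, 0],
    [0.2, 0.25, 11, 0],
    [0.2, 0.25, 12, 0],
    [0.2, 0.25, 12.1, 0],
    [0.2, 0.25, 12.1, 0],
    [0.2, 0.25, 12.1, 0],
    [0.2, 0.25, 12.1, 0],
    [0.2, 0.25, 12.1, 0],
  ],
)

```text
clock: 80.05
position: [0.5832, -0.3099, -0.0015]
tool_rot: [3.14, -0.001, 0.39]
force: [-0.4, 0.2, 0.4]
grip_width: 0.0856
```

Request:
apply_moves(
  steps=[
    [0, 0, 0, 0],
    [0, 0, 0, 0],
    [0, 0, 0, 0],
    [0, 0, 0, 0],
    [0, 0, 0, 0],
    [0, 0, 0, 0],
    [0, 0, 0, 0],
    [0, 0, 0, 0],
    [0, 0, 0, 0],
    [0, 0, 0, 0],
  ],
  claw=1,
  force=30,
)

```text
clock: 80.88
position: [0.5828, -0.3096, -0.0019]
tool_rot: [3.141, -0.0, 0.39]
force: [-3.9, 1.9, 12.5]
grip_width: 0.0533
```

Request:
apply_moves(
  steps=[
    [0, 0, -1, 0],
    [0, 0, -2, 0],
    [0, 0, -5, 0],
    [0, 0, -8, 0],
    [0, 0, -12, 0],
    [0, 0, -16, 0],
    [0, 0, -20, 0],
    [0, 0, -22, 0],
    [0, 0, -22, 0],
    [0, 0, -22, 0],
  ],
)

```text
clock: 81.72
position: [0.5829, -0.3097, 0.2192]
tool_rot: [3.139, -0.002, 0.39]
force: [0.2, -0.0, -1.2]
grip_width: 0.0531
```

```bash
python3 - <<'E'
from h import *
s=telemetry.observe(); print(s["clock"],s["position"],s["tool_rot"],s["qpos"],s["grip_width"])
yaw=.089; X=np.array([np.cos(yaw),np.sin(yaw)]);Y=np.array([-X[1],X[0]])
p=X*.5581+Y*(-.0575+.078); print(p); go(*p,.22,.39)
E
```

```text
81.7167 [ 0.5829 -0.3097  0.2192] [ 3.1394 -0.0016  0.3896] [ 0.7251  0.6327 -0.5209  1.4949  0.3371  1.1013 -1.0459] 0.05309223490524985
[0.5541 0.07  ]
shift cm [ 11.76 -36.22  -0.14] turn -0.0
```

Request:
apply_moves(
  steps=[
    [0.5, -1, 0, 0],
    [1.5, -5, 0, 0],
    [2.5, -9, 0, 0],
    [4, -13, 0, 0],
    [5.5, -17, 0, 0],
    [7, -21, 0, 0],
    [8, -25, 0, 0],
    [9.3, -29, 0, 0],
    [10.7, -33, 0, 0],
    [11.8, -36.2, 0, 0],
  ],
)

```text
clock: 82.55
position: [0.5525, 0.0734, 0.2163]
tool_rot: [-3.141, 0.002, 0.391]
force: [0.4, 0.4, -0.7]
grip_width: 0.0535
```

Request:
apply_moves(
  steps=[
    [0, 0, 0, 0],
    [0, 0, 2, 0],
    [0, 0, 5, 0],
    [0, 0, 8, 0],
    [0, 0, 11, 0],
    [0, 0, 13, 0],
    [0, 0, 13, 0],
    [0, 0, 13, 0],
    [0, 0, 13, 0],
    [0, 0, 13, 0],
  ],
)

```text
clock: 83.38
position: [0.5547, 0.0705, 0.0885]
tool_rot: [3.141, -0.002, 0.39]
force: [-0.3, -0.3, -0.2]
grip_width: 0.0532
```

```bash
python3 - <<'E'
from h import *
s=telemetry.observe(); print(s["clock"],s["position"],s["tool_rot"],s["qpos"],s["force"])
go(.5541,.07,.0602,.39)
E
```

```text
83.3833 [0.5547 0.0705 0.0885] [ 3.1413 -0.0017  0.3897] [ 0.1337  0.6574 -0.5145  1.8699  0.4658  0.7339 -1.8248] [-0.2609 -0.2511 -0.1933]
shift cm [-0.08  0.02  2.83] turn -0.0
```

Request:
apply_moves(
  steps=[
    [-0.1, 0, 0.7, 0],
    [-0.1, 0, 1.3, 0],
    [-0.1, 0, 1.8, 0],
    [-0.1, 0, 2.2, 0],
    [-0.1, 0, 2.5, 0],
    [-0.1, 0, 2.6, 0],
    [-0.1, 0, 2.7, 0],
    [-0.1, 0, 2.8, 0],
    [-0.1, 0, 2.85, 0],
    [-0.1, 0, 2.85, 0],
  ],
)

```text
clock: 84.22
position: [0.5533, 0.0699, 0.0599]
tool_rot: [3.141, -0.0, 0.39]
force: [-8.9, -2.8, 26.5]
grip_width: 0.0536
```

Request:
apply_moves(
  steps=[
    [0, 0, 0, 0],
    [0, 0, 0, 0],
    [0, 0, 0, 0],
    [0, 0, 0, 0],
    [0, 0, 0, 0],
    [0, 0, 0, 0],
    [0, 0, 0, 0],
    [0, 0, 0, 0],
    [0, 0, 0, 0],
    [0, 0, 0, 0],
  ],
  claw=0.22,
)

```text
clock: 85.05
position: [0.5532, 0.0698, 0.0587]
tool_rot: [-3.142, 0.0, 0.39]
force: [-0.2, -0.6, 0.5]
grip_width: 0.0664
```

Request:
apply_moves(
  steps=[
    [0, 0, -1, 0],
    [0, 0, -3, 0],
    [0, 0, -6, 0],
    [0, 0, -10, 0],
    [0, 0, -14, 0],
    [0, 0, -18, 0],
    [0, 0, -22, 0],
    [0, 0, -26, 0],
    [0, 0, -28, 0],
    [0, 0, -28, 0],
  ],
)

```text
clock: 85.88
position: [0.5543, 0.0706, 0.3442]
tool_rot: [3.14, -0.007, 0.39]
force: [0.3, 0.3, 0.3]
grip_width: 0.0666
```

Request:
apply_moves(
  steps=[
    [-3, 1, 0, 0],
    [-6, 3, 0, 0],
    [-9, 5, 0, 0],
    [-11, 7, 0, 0],
    [-12, 8, 0, 0],
    [-12, 8, 0, 0],
    [-12, 8, 0, 0],
    [-12, 8, 0, 0],
    [-12, 8, 0, 0],
    [-12, 8, 0, 0],
  ],
)

```text
clock: 86.72
position: [0.4728, -0.0489, 0.3386]
tool_rot: [-3.141, 0.0, 0.391]
force: [-0.2, -0.1, 0.8]
grip_width: 0.0668
```

```bash
python3 - <<'E'
from h import *
s=telemetry.observe(); print(s["clock"],s["position"],s["tool_rot"],s["qpos"],s["force"])
yaw=.089; X=np.array([np.cos(yaw),np.sin(yaw)]);Y=np.array([-X[1],X[0]])
f=look("wrist",["plum_spool","teal_spool","rail_a"],dict(plum_spool=.062,teal_spool=.062)); spool(f,"plum",.082,hue=(145,178)); spool(f,"teal",.082,hue=(85,110))
save(f,"w17.png"); g=grab("side"); save(g,"s17.png",(180,110,320,250),3)
a=cv2.imread("pics/w17.png"); b=cv2.resize(cv2.imread("pics/s17.png"),(280,280)); c=np.zeros((384,792,3),np.uint8); c[:,:512]=a; c[:280,512:]=b; cv2.imwrite("pics/c17.png",c)
E
```

```text
86.7167 [ 0.4728 -0.0489  0.3386] [-3.1411  0.      0.3913] [ 0.5035  0.2127 -0.6193  1.8083  0.1334  1.1627 -1.3379] [-0.2338 -0.0896  0.7744]
plum_spool 0.64 [256.  98.] [ 0.5655 -0.0141]
teal_spool 0.69 [199.  87.] [0.5478 0.0674]
rail_a 0.77 [245. 124.] [ 0.5246 -0.0127]
rail_a 0.61 [262.  55.] [0.6346 0.0037]
plum ellipse [252.5  98.7] [29.4 31.2] world [ 0.5615 -0.0109] n 593
plum ellipse [0 0] [0 0] world [0.5483 0.3342] n 1
teal ellipse [195.6  81.2] [31.3 34.5] world [0.5525 0.0702] n 709
```

View pics/c17.png

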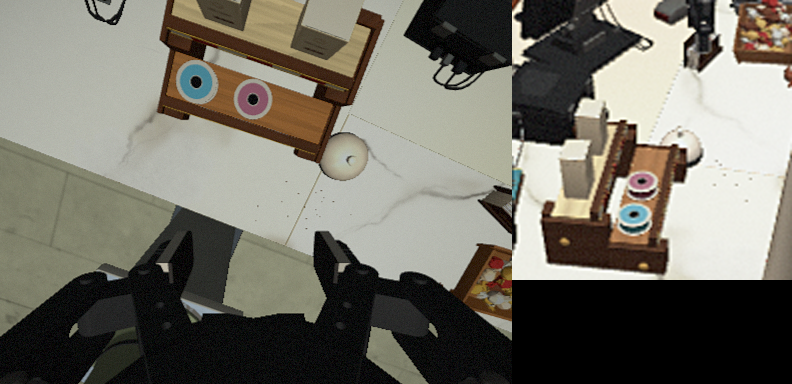

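```bash
python3 - <<'E'
from h import *
for n in("wrist","side"):
    f=grab(n); f["T"]=f["T"].copy(); f["T"][2,3]-=.107
    for c in((.6462,.0556),(.6564,-.0547)): print(n); carton(f,c)
s=telemetry.observe(); print(s["clock"],s["force"],np.abs(s["qd"]).max())
E
```

```text
wrist
carton [0.6454 0.0552 0.0942] deg 5.395430583048048 cost -22.205585479736328
wrist
carton [ 0.6561 -0.0537  0.0673] deg 3.855286357954899 cost -42.035396575927734
side
carton [0.6469 0.0578 0.161 ] deg 9.222778416193405 cost -56.310482025146484
side
carton [ 0.6523 -0.0488  0.2973] deg 17.03585811751229 cost -55.87462615966797
87.0667 [0.5168 0.3736 0.4918] 0.0032341077752326857
```

```bash
python3 -c "
from h import *
print(workorder.job_done())"
```

```text
the job is handed in; nothing more can be done
None
```

The counter display is assembled in the order asked and handed in at about 87 s of the 210 s allowed. `job_done()` gave no verdict.

**What was done**
- **Boards:** the brown board went on the lower steps and the pale board on the upper. Each was pushed back until it stopped moving and the force rose.
- **Rails:** one rail stands against the front of each board, tickets facing front. Each was pushed until it stopped within about 1 mm of the expected 38 mm in front of the board.
- **Goods:** both cartons stand on the upper board. Both spools lie flat on the lower board.

**Trouble on the way**
- **Lower rail:** it first came down on the left wall of its step, with 75 N at the wrist against the 120 N limit. I lifted it, shifted it 5 mm and seated it properly.
- **Teal spool:** it was knocked aside during the run, so I found it again before picking it up.

**Last checks**
- **Spools:** plum was within 1 mm of the lower board's centre line. Teal was about 1.6 mm forward of it, which leaves only about 1–2 mm to the front edge.
- **Cartons:** from the wrist camera both stood where I set them, turned 5.4° and 3.9° against the stand's 5.1°. The left carton's fit was weak.
- **Disagreement:** the side camera gave carton turns of 9° and 17°. I judged this unreliable because it had also read about 5° high on a carton earlier in the run, and the wrist view and picture looked square.
- **Rails:** I did not measure the rail-to-board gap in the final picture; flushness rests on the push forces and positions.

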